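Load the grinding arbor with spacers in order of size

ROBOT

A 6-joint arm with a two-finger parallel gripper is mounted at the origin on the work surface. World frame = base frame: x ahead of the robot, y to its left, z up, the work surface at z = 0. Lengths are in m, angles in rad, forces in N, time in s.
With the tool pointing down it reaches from about 0.35 to 0.875 m from the base axis. Payload 4.2 kg.
Tool frame: the origin (TCP) lies at the very end of the fingers, on their centre line; the grasp point (between the pads) lies 19 mm behind it; z points along the fingers, y is the direction in which the jaws open and shut (so a half turn about z gives the same grasp; the last joint's range is limited). The gripper opens to 85 mm and grips with 20 to 120 N. Pads are 22 mm wide; open, the fingers measure 114 mm over their backs; the gripper's body (76 mm by 85 mm) begins 54 mm behind the grasp point. The pads swing forward as they close: fully open they stand 13 mm farther back than shut.
Start: joints at [-1.015, 0.385, 0.008, 0, -1.194, -0.259], TCP at [0.183, -0.598, 0.231] pointing down, gripper open.
Joint ranges: [-3.14, 3.14], [-1.21, 2.06], [-1.07, 1.41], [-3.16, 2.05], [-2.99, -0.16], [-3.1, 3.1]. Speed limits (rad/s): [2.79, 2.79, 3.14, 3.14, 3.14, 3.14].

INTERFACE

Orientations are given as a rotation vector (axis times angle).
In Python, from plant import * gives the robot as it stands. The module is installed in compiled form; this text tells all that it offers.
- The arm moves only by the tool move_arm, never from a script. Its argument "steps" is a list of rows, each a list of 7 numbers: the closure, from 0 (fully open) to 1 (shut), then the shift along the tool's x, y, z in m, then the turn, a rotation vector about the tool's x, y, z in degrees. A call has 1 to 8 rows; each row shifts and turns the commanded pose from where the row before left it, along the tool's axes as they then stand; what a row does not reach is not made up. A row lasts 1/8 s, in which the tool goes at most 62.5 mm and 10.7 degrees, less where a joint would pass 70% of its speed; a pose out of reach is approached as far as the arm can. A call is refused whole if a number of a shift passes 0.0625 or a number of a turn 10.7, either way. A call with a gripper value outside its range is refused whole. The fingers move at their own pace and stop on an object; "grip_force" is the grip in N (left out, the last holds). Time passes only in rows, so rows that do not move let the fingers close. It gives the time, the measured TCP pose, the force and the opening at its end, in the units of the state.
- state(): the state, without advancing time (a new reading comes with each control period).
- camera(name): name is "side" or "top"; returns a dict with "pixels" (400x640x3 uint8, red, green, blue), "mtx" (3x3 intrinsics, pixels), "R" (3x3) and "t" (3): a world point X has camera coordinates R X + t. Camera axes: x right, y down, z forward; pixel columns grow to the right and rows downward; lengths in m; the calibration is good to about 2 mm. A picture is of the moment at which its call begins. There is no depth.
- sign_off(): hands the job in, once; it reports no verdict.
The state is a dict: "clock": time; "joints": joint angles; "joint_vel": joint speeds; "tau": joint torques, N m; "tool_pos": TCP position; "tool_rot": TCP orientation; "ft_force": force on the tool from outside, world axes, zero at the start; "torque": the same for the moment, N m; "finger_gap": finger opening in m.
Only numpy, scipy, OpenCV 4.12 (cv2) and the standard library are available. Lean on these libraries where they do the work, as an engineer would, in place of code of your own. Each camera call takes 0.05 s, during which the arm holds its last target.

TASK

Thread the three aluminium spacer rings onto the upright arbor of the spindle head in order of size, the largest first and the smallest last. Press each one gently over the arbor's spring balls until it is fully home, flat on the shoulder or on the spacer below it, before the next; never lean hard on the arbor, let go at the end, and leave everything else on the bench where it is.

Things in the scene. Friction and masses are not known exactly. Their poses are not given: they have to be found in the camera images.
- stand: green spindle head fixed to the bench: foot 120 x 120 x 25 mm, round housing 76 mm across up to 55 mm, on it a steel sleeve with the arbor. Origin: under the foot's centre, on the bench; z up. The arbor's axis is upright but 4.5 mm from the vertical through this origin, in a fixed direction that differs each time and is not reported: see or feel it. Over 55 N on it in all harms it.
- shoulder (a point): point on the stand's own vertical (not on the arbor's axis), 60 mm above the bench, level with the sleeve's round shoulder (37 mm across) on which the first spacer rests. Three rows of two opposed spring balls, 7, 21 and 35 mm above it, bulge 2 mm out of the arbor; they yield, so a spacer must be pressed (roughly 3 to 12 N) down over each row and does not fall home by its weight. Their squeeze on three seated spacers takes up to 22 of the 55 N.
- tip_level (a point): point on the stand's own vertical (not on the arbor's axis), 112 mm above the bench, level with the arbor's flat tip. The arbor is 20 mm thick and rises 52 mm above the shoulder; its topmost 6 mm taper to 17 mm across.
- large_center (a point): centre of the large spacer: a plain aluminium ring, 60 mm outside diameter, 22.4 mm bore, 14 mm thick, lying flat on the bench (centre 7 mm up; z along its axis); 25 to 115 g. Can be gripped across its outside from above. Fully home its centre is 67 mm above the bench.
- middle_center (a point): centre of the middle spacer: a plain aluminium ring, 50 mm outside diameter, 22.4 mm bore, 14 mm thick, lying flat on the bench (centre 7 mm up; z along its axis); 25 to 115 g. Can be gripped across its outside from above. Fully home its centre is 81 mm above the bench.
- small_center (a point): centre of the small spacer: a plain aluminium ring, 40 mm outside diameter, 22.4 mm bore, 14 mm thick, lying flat on the bench (centre 7 mm up; z along its axis); 25 to 115 g. Can be gripped across its outside from above. Fully home its centre is 95 mm above the bench.
- dressing_stick: grey abrasive dressing stick, 90 x 20 x 20 mm, lying along its x; origin under its centre. Leave alone.
- cork_block: cork polishing block, 60 x 32 x 30 mm; origin under its centre. Leave alone.
- felt_cone: grey felt polishing cone standing on its base, 50 mm across, 55 mm high; origin under its centre. Leave alone.
- wrench: steel spanner lying along its x. Leave alone.
- jar: white jar, 60 mm across, 75 mm high; origin under its centre. Leave alone.
- brush: hand brush lying along its x. Leave alone.
- bowl: grey plastic bowl, 120 mm across, 50 mm high; origin under its centre. Leave alone.
Mind the look-alikes: they are no part of the job. Leave any blue or turquoise look-alike of the part that bears middle_center alone. Several things have the shape of the stand; the one meant has the colours described above.

How it is judged:
On the way, in this order (a step that is already met when the one before it is completed fails the run):
1. the large spacer is on the arbor, pressed down onto the shoulder (horizontal distance between large_center and stand below 0.008 m and z of large_center in the frame of stand between 0.065 and 0.069 m and angle between large_center's own z axis and vertical below 0.08 rad), for 0.2 s.
2. the middle spacer is on the arbor, pressed down onto the large one (horizontal distance between middle_center and stand below 0.008 m and z of middle_center in the frame of stand between 0.079 and 0.083 m and angle between middle_center's own z axis and vertical below 0.08 rad), for 0.2 s.
3. the small spacer is on the arbor, pressed down onto the middle one (horizontal distance between small_center and stand below 0.008 m and z of small_center in the frame of stand between 0.093 and 0.097 m and angle between small_center's own z axis and vertical below 0.08 rad), for 0.2 s.
At the end, for the whole second after the job is handed in: All three spacers are on the arbor, large at the bottom, middle, then small, each level (within 0.08 rad), its centre within 8 mm of the stand's axis and within 2 mm of its fully-home height of 67, 81 and 95 mm above the bench (all of step 1 and all of step 2 and all of step 3); the robot touches nothing.
It fails at once if the stand is loaded with more than 55 N of contact force in all (contact force between stand and anything else above 55 N).
It fails at once if another thing on the bench is moved by more than 30 mm (distance of any of dressing_stick, cork_block, felt_cone, wrench, jar, brush, bowl from where it was at the start of the episode above 0.03 m).
It also fails if it takes over 69 s, if anything falls off the work surface, if the arm or the gripper's body presses on something with over 40 N, if the wrist force passes 120 N, or if a joint passes its speed limit or range.

## Working session

There is one attempt and no reset: what is moved stays moved. The work goes in short steps, Python scripts to look and compute and a tool call to move; the robot and the scene stay as the last step left them, time stands still between calls to the robot, and variables do not carry over. Pictures are saved under pics/ and viewed, and the job is handed in when it is done.

Besides the shell and the picture viewer there is one more tool, called after "Call:" by a JSON object that holds its "name" and its "arguments", one argument or row to a line. move_arm: Moves the arm, as the interface text tells. Its arguments: {"type":"object","properties":{"steps":{"type":"array"},"grip_force":{"type":"number"}},"required":["steps"]}

```bash
mkdir -p pics && ls && python3 - <<'E'
from plant import *
import cv2, numpy as np, pickle
for n in ["top","side"]:
    c=camera(n); pickle.dump(c,open(f"{n}0.pkl","wb"))
    cv2.imwrite(f"pics/{n}0.png",c["pixels"][:,:,::-1])
    print(n,np.round(c["mtx"],1).tolist(),np.round(c["R"],3).tolist(),np.round(c["t"],3).tolist())
s=state(); print({k:np.round(v,3).tolist() for k,v in s.items()})
E
```

```text
pics
top [[485.4, 0.0, 314.1], [0.0, 485.4, 197.9], [0.0, 0.0, 1.0]] [[-0.127, -0.992, -0.005], [-0.972, 0.125, -0.201], [0.2, -0.02, -0.98]] [0.086, 0.53, 0.975]
side [[430.8, 0.0, 312.1], [0.0, 430.8, 198.8], [0.0, 0.0, 1.0]] [[0.998, -0.057, 0.004], [-0.042, -0.778, -0.627], [0.038, 0.625, -0.779]] [-0.538, 0.077, 0.995]
{'clock': 0.1, 'joints': [-1.015, 0.385, 0.007, -0.0, -1.194, -0.259], 'joint_vel': [0.001, -0.0, 0.003, 0.001, 0.001, 0.001], 'tau': [-0.001, -39.332, 18.893, 4.198, -0.003, 0.0], 'tool_pos': [0.183, -0.597, 0.23], 'tool_rot': [0.464, -3.107, -0.003], 'ft_force': [0.703, -0.155, 0.921], 'torque': [0.053, -0.032, -0.028], 'finger_gap': 0.085}
```

View pics/top0.png

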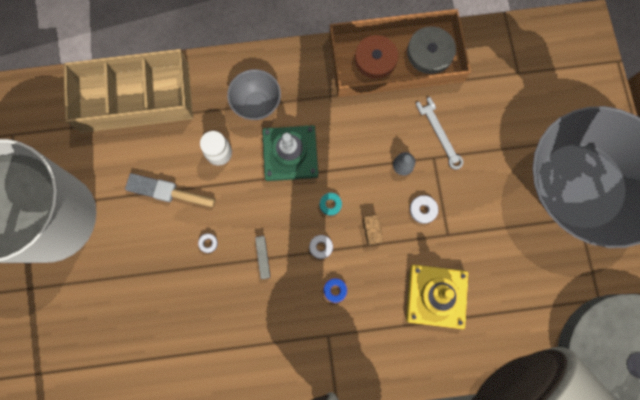

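View pics/side0.png

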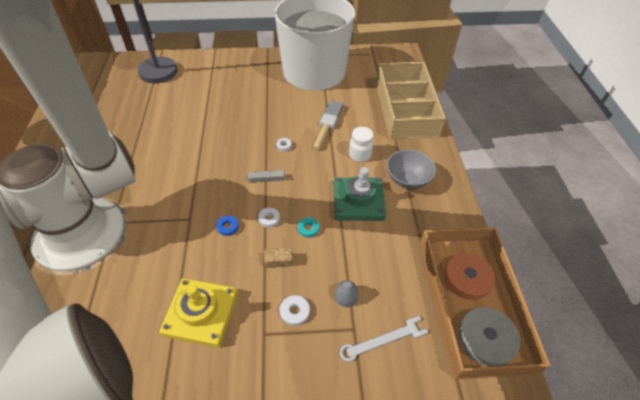

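Look-alikes in the top view:
- **Plain silver rings:** (424,209), (321,247) and (207,243), apparently large, middle and small.
- **Ring decoys:** turquoise (331,204) and blue (335,290).
- **Stands:** green (290,152) is the one meant; yellow (438,297) is a decoy.
- **Discs in the tray:** (377,55) and (432,48), not relevant.

Next I'll check this choice in a close crop and measure.

```bash
cat > h.py <<'E'
import numpy as np, cv2, pickle
def proj(c,X):
    p=c["mtx"]@(c["R"]@np.asarray(X,float)+c["t"]); return p[:2]/p[2]
def ray(c,uv):
    d=c["R"].T@np.linalg.inv(c["mtx"])@np.array([uv[0],uv[1],1.]); o=-c["R"].T@c["t"]; return o,d
def onplane(c,uv,z):
    o,d=ray(c,uv); return o+d*(z-o[2])/d[2]
def warp(c,z,cx,cy,half,res):  # metric rectified image of plane z ; columns = x, rows = -y
    n=int(2*half/res)+1
    xs=cx-half+res*np.arange(n); ys=cy+half-res*np.arange(n)
    X=np.stack(np.meshgrid(xs,ys)+[np.full((n,n),z)],-1)@c["R"].T+c["t"]
    p=X@c["mtx"].T; uv=(p[...,:2]/p[...,2:]).astype(np.float32)
    return cv2.remap(c["pixels"],uv[...,0],uv[...,1],cv2.INTER_CUBIC)
E
python3 - <<'E'
from h import *
T=pickle.load(open("top0.pkl","rb"));S=pickle.load(open("side0.pkl","rb"))
seeds={"top":[(424,209),(321,247),(207,243)],"side":[(294,310),(269,216),(284,144)]}
tiles=[]
for nm,c in (("top",T),("side",S)):
    hsv=cv2.cvtColor(c["pixels"],cv2.COLOR_RGB2HSV)
    for i,s in enumerate(seeds[nm]):
        x,y=s; r=22
        sub=c["pixels"][y-r:y+r,x-r:x+r]; h=hsv[y-r:y+r,x-r:x+r]
        big=cv2.resize(sub,None,fx=6,fy=6,interpolation=cv2.INTER_CUBIC)
        hb=cv2.cvtColor(big,cv2.COLOR_RGB2HSV)
        m=((hb[...,1]<75)&(hb[...,2]>110)).astype(np.uint8)
        cs,_=cv2.findContours(m,cv2.RETR_CCOMP,cv2.CHAIN_APPROX_NONE)
        cs=sorted(cs,key=cv2.contourArea)[::-1]
        out=[]
        for k in cs[:2]:
            if len(k)<20: continue
            e=cv2.fitEllipse(k); cv2.ellipse(big,e,(255,0,0),1)
            u=(np.array(e[0])+.5)/6-.5+np.array([x-r,y-r])
            out.append((np.round(u,2).tolist(),np.round(np.array(e[1])/6,1).tolist(),np.round(onplane(c,u,0.014 if len(out) else 0.009),4)[:2].tolist()))
        print(nm,i,out); tiles.append(big)
cv2.imwrite("pics/rings.png",np.vstack([np.hstack(tiles[:3]),np.hstack(tiles[3:])])[:,:,::-1])
st=[]
for c,(x,y) in ((T,(290,150)),(S,(360,190))):
    st.append(cv2.resize(c["pixels"][y-35:y+35,x-35:x+35],None,fx=5.6,fy=5.6,interpolation=cv2.INTER_CUBIC))
cv2.imwrite("pics/stand.png",np.hstack(st)[:,:,::-1])
E
```

```text
top 0 [([423.64, 208.86], [28.8, 29.6], [0.4907, -0.2195]), ([424.07, 208.93], [6.6, 8.4], [0.4897, -0.2191])]
top 1 [([321.08, 245.98], [23.3, 24.6], [0.4384, 0.0152]), ([320.67, 246.07], [8.9, 10.3], [0.4378, 0.0162])]
top 2 [([207.35, 242.69], [20.1, 20.7], [0.477, 0.2598]), ([207.34, 242.75], [6.7, 7.8], [0.4762, 0.2588])]
side 0 [([294.27, 309.75], [30.9, 31.8], [0.4904, -0.2223]), ([294.24, 309.56], [6.3, 8.5], [0.4905, -0.2242])]
side 1 [([268.46, 217.02], [20.7, 23.1], [0.4371, 0.0126]), ([268.75, 216.88], [3.2, 6.2], [0.4381, 0.0093])]
side 2 [([283.47, 144.04], [14.4, 16.5], [0.476, 0.2559]), ([283.28, 143.93], [0.9, 2.1], [0.4757, 0.2512])]
```

View pics/rings.png

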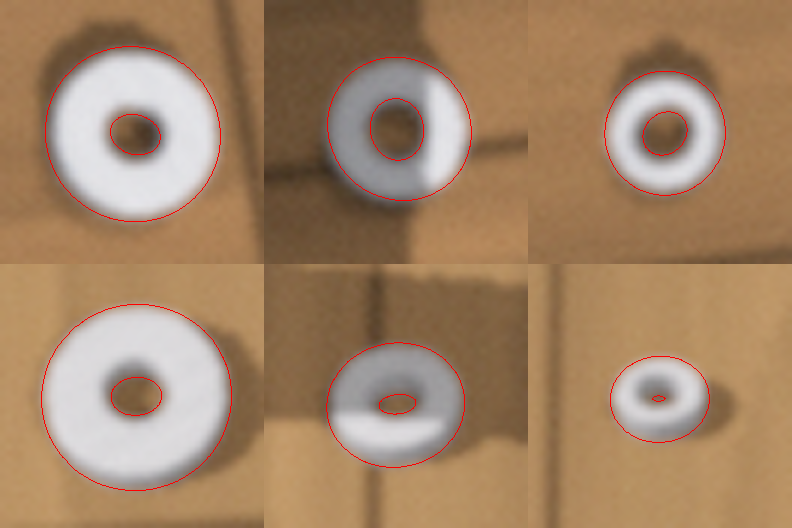

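View pics/stand.png

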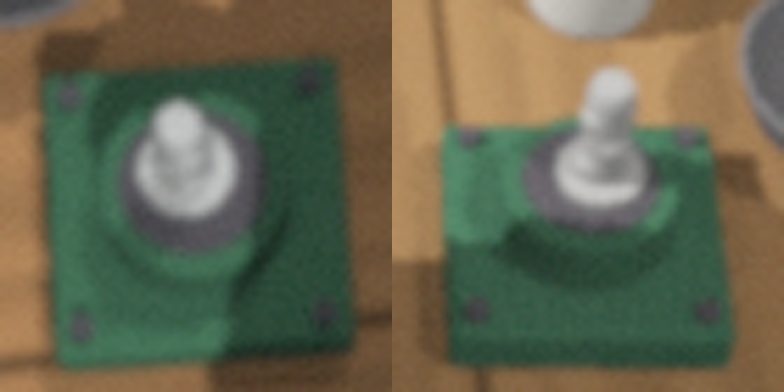

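```bash
python3 - <<'E'
from h import *
T=pickle.load(open("top0.pkl","rb"));S=pickle.load(open("side0.pkl","rb"))
x=onplane(T,(286.3,135.9),.112); y=onplane(S,(363.8,169.5),.112); print(x,y)
print(onplane(T,(287.9,144.9),.06))
cx,cy=0.636,0.056
rows=[]
for c in (T,S):
    row=[]
    for z,r in ((.112,.0085),(.06,.0185)):
        im=warp(c,z,cx,cy,.04,.00025)
        for k in range(-8,9): 
            p=160+k*20; L=3 if k%4 else 8
            cv2.line(im,(p,0),(p,L),(255,0,0),1); cv2.line(im,(0,p),(L,p),(255,0,0),1)
        row.append(im[:300,:])
    rows.append(np.hstack(row))
cv2.imwrite("pics/arb.png",np.vstack(rows)[:600,:,::-1])
E
```

```text
[0.66118622 0.05901192 0.112     ] [0.65835939 0.05734512 0.112     ]
[0.65859703 0.05904796 0.06      ]Traceback (most recent call last):
  File "<stdin>", line 10, in <module>
  File "h.py", line 11, in warp
    X=np.stack(np.meshgrid(xs,ys)+[np.full((n,n),z)],-1)@c["R"].T+c["t"]
               ~~~~~~~~~~~~~~~~~~^~~~~~~~~~~~~~~~~~~
TypeError: can only concatenate tuple (not "list") to tuple
```

```bash
python3 - <<'E'
from h import *
T=pickle.load(open("top0.pkl","rb"));S=pickle.load(open("side0.pkl","rb"))
tiles=[];F=16
for c,(x,y) in ((T,(288,143)),(S,(361,182))):
    r=20
    big=cv2.resize(c["pixels"][y-r:y+r,x-r:x+r],None,fx=F,fy=F,interpolation=cv2.INTER_CUBIC)
    hb=cv2.cvtColor(big,cv2.COLOR_RGB2HSV)
    m=((hb[...,1]<60)&(hb[...,2]>135)).astype(np.uint8)
    cs,_=cv2.findContours(m,cv2.RETR_EXTERNAL,cv2.CHAIN_APPROX_NONE)
    k=[q for q in cs if cv2.pointPolygonTest(q,(F*(19.),F*20.),False)>=0]
    k=max(k or cs,key=cv2.contourArea); cv2.drawContours(big,[k],-1,(255,0,0),1)
    for v in range(0,2*r*F,F*2):
        px=k[k[:,0,1]==v][:,0,0]
        if len(px): print((v+.5)/F-.5+y-r, np.round((px.min()+.5)/F-.5+x-r,2), np.round((px.max()+.5)/F-.5+x-r,2), round((px.min()+px.max())/2/F+x-r-.47,2))
    print("top row",(k[:,0,1].min()+.5)/F-.5+y-r,"bottom",(k[:,0,1].max()+.5)/F-.5+y-r)
    for g in range(0,2*r,5): cv2.putText(big,str(x-r+g),(int((g+.5)*F),10),0,.35,(255,255,0)); cv2.putText(big,str(y-r+g),(0,int((g+.5)*F)),0,.35,(255,255,0))
    tiles.append(cv2.resize(big,(400,400)))
cv2.imwrite("pics/arb.png",np.hstack(tiles)[:,:,::-1])
# predicted radius of tip in px, direction of vertical
for nm,c in(("T",T),("S",S)):
    print(nm,[np.round(proj(c,(0.659,0.058,z)),1).tolist() for z in (.06,.085,.106,.112)])
E
```

```text
134.53125 282.84 290.09 286.47
136.53125 282.03 291.03 286.53
138.53125 282.09 293.91 288.0
140.53125 280.34 295.47 287.9
142.53125 279.28 296.41 287.84
144.53125 278.84 296.78 287.81
146.53125 279.03 296.53 287.78
148.53125 280.22 295.78 288.0
150.53125 282.16 294.28 288.22
152.53125 285.47 291.59 288.53
top row 132.65625 bottom 153.09375
167.53125 360.91 366.66 363.78
169.53125 359.41 367.97 363.69
171.53125 358.97 368.09 363.53
173.53125 358.41 367.97 363.19
175.53125 356.72 367.59 362.16
177.53125 358.03 363.22 360.62
179.53125 356.84 365.34 361.09
181.53125 354.47 366.53 360.5
183.53125 353.84 368.09 360.97
185.53125 353.47 368.59 361.03
187.53125 353.97 368.97 361.47
189.53125 355.22 368.22 361.72
191.53125 359.47 363.41 361.44
top row 166.46875 bottom 191.71875
T [[288.4, 144.7], [287.7, 141.0], [287.1, 137.8], [286.9, 136.8]]
S [[361.9, 184.4], [362.9, 177.3], [363.8, 171.1], [364.0, 169.3]]
```

View pics/arb.png

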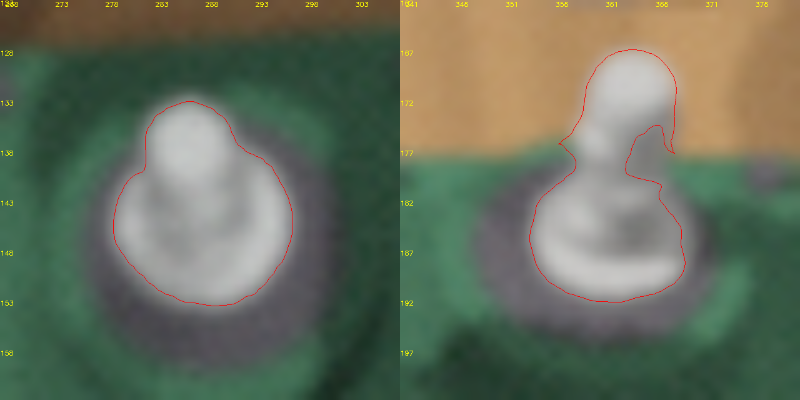

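```bash
python3 - <<'E'
from h import *
T=pickle.load(open("top0.pkl","rb"));S=pickle.load(open("side0.pkl","rb"))
print(onplane(T,(287.8,143.9),.06),onplane(T,(286.5,136.9),.112),onplane(S,(363.8,169.5),.112))
E
```

```text
[0.66086323 0.05900053 0.06      ] [0.6589961  0.05885299 0.112     ] [0.65835939 0.05734512 0.112     ]
```

```bash
cat >> h.py <<'E'
from scipy.spatial.transform import Rotation as Ro
def st():
    from plant import state
    s=state(); R=Ro.from_rotvec(s["tool_rot"]).as_matrix(); return s,np.array(s["tool_pos"]),R
def show(tgt=None):
    s,p,R=st()
    print("t",round(s["clock"],2),"pos",np.round(p*1000,1),"x",np.round(R[:,0],3),"y",np.round(R[:,1],3),"z",np.round(R[:,2],3),"gap",round(s["finger_gap"]*1000,1),"F",np.round(s["ft_force"],1))
    if tgt is not None: print("tool shift mm",np.round(R.T@(np.array(tgt)-p)*1000,1))
E
python3 -c "
from h import *
show((.4907,-.2207,.1))"
```

```text
t 0.1 pos [ 182.6 -597.2  230.3] x [-0.956 -0.292  0.   ] y [-0.292  0.956  0.002] z [-0.001  0.002 -1.   ] gap 85.4 F [ 0.7 -0.2  0.9]
tool shift mm [-404.6  269.7  130.8]
```

Call:
{"name": "move_arm", "arguments": {
  "steps": [
    [0,-0.0505,0.0337,0,0,0,0],
    [0,-0.0505,0.0337,0,0,0,0],
    [0,-0.0505,0.0337,0,0,0,0],
    [0,-0.0505,0.0337,0,0,0,0],
    [0,-0.0505,0.0337,0,0,0,0],
    [0,-0.0505,0.0337,0.02,0,0,0],
    [0,-0.0505,0.0337,0.03,0,0,0],
    [0,-0.0505,0.0337,0.04,0,0,0]
  ],
  "grip_force": 20
}}

```text
clock: 1.1
tool_pos: [0.4824, -0.2313, 0.1493]
tool_rot: [-0.465, 3.105, -0.001]
ft_force: [0.7, -0.1, -0.5]
finger_gap: 0.0852
```

```bash
python3 -c "
from h import *
show((.4907,-.2207,.02))"
```

```text
t 1.1 pos [ 482.4 -231.3  149.3] x [-0.956 -0.293 -0.002] y [-0.293  0.956 -0.001] z [ 0.002 -0.    -1.   ] gap 85.2 F [ 0.7 -0.1 -0.5]
tool shift mm [-10.8   7.8 129.4]
```

Call:
{"name": "move_arm", "arguments": {
  "steps": [
    [0,0,0,0.05,0,0,0],
    [0,0,0,0.05,0,0,0],
    [0,0,0,0.02,0,0,0],
    [0,0,0,0,0,0,0]
  ]
}}

```text
clock: 1.6
tool_pos: [0.4796, -0.2326, 0.0278]
tool_rot: [0.464, -3.102, -0.003]
ft_force: [-0.8, 0.6, 0.1]
finger_gap: 0.0854
```

```bash
python3 - <<'E'
from h import *
from plant import camera
show((.4907,-.2207,.004))
for n in("side","top"):
    c=camera(n); u,v=proj(c,(.4907,-.2207,.03)).astype(int)
    cv2.imwrite(f"pics/g1{n}.png",cv2.resize(c["pixels"][max(v-50,0):v+50,max(u-50,0):u+50],None,fx=5,fy=5,interpolation=cv2.INTER_CUBIC)[:,:,::-1])
E
```

```text
t 1.6 pos [ 479.6 -232.6   27.8] x [-0.956 -0.292  0.004] y [-0.292  0.956  0.002] z [-0.005  0.001 -1.   ] gap 85.4 F [-0.8  0.6  0.1]
tool shift mm [-14.2   8.1  23.7]
```

View pics/g1side.png

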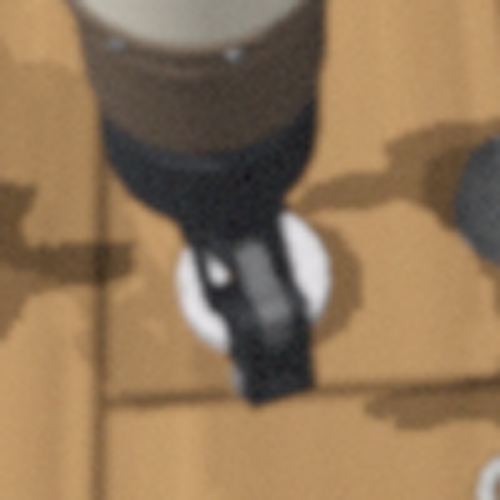

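Call:
{"name": "move_arm", "arguments": {
  "steps": [
    [0,-0.0142,0.0081,0,0,0,0],
    [0,0,0,0,0,0,0],
    [0,0,0,0.012,0,0,0],
    [0,0,0,0,0,0,0]
  ]
}}

```text
clock: 2.2
tool_pos: [0.4912, -0.2208, 0.0166]
tool_rot: [0.463, -3.105, -0.002]
ft_force: [-0.5, 0.0, 0.3]
finger_gap: 0.0853
```

```bash
python3 - <<'E'
from h import *
show((.4907,-.2207,.004))
E
```

```text
t 2.2 pos [ 491.2 -220.8   16.6] x [-0.956 -0.292  0.002] y [-0.292  0.956  0.001] z [-0.003  0.001 -1.   ] gap 85.3 F [-0.5  0.   0.3]
tool shift mm [ 0.4  0.3 12.6]
```

Call:
{"name": "move_arm", "arguments": {
  "steps": [
    [0,0,0,0.007,0,0,0],
    [0,0,0,0.006,0,0,0],
    [0,0,0,0,0,0,0]
  ]
}}

```text
clock: 2.58
tool_pos: [0.4918, -0.2211, 0.004]
tool_rot: [0.464, -3.106, -0.001]
ft_force: [-0.5, -0.2, -0.4]
finger_gap: 0.0857
```

```bash
python3 - <<'E'
from h import *
from plant import camera
show((.4907,-.2207,.0))
c=camera("side"); u,v=proj(c,(.4907,-.2207,.01)).astype(int)
cv2.imwrite(f"pics/g2.png",cv2.resize(c["pixels"][max(v-30,0):v+30,max(u-40,0):u+40],None,fx=9,fy=9,interpolation=cv2.INTER_CUBIC)[:,:,::-1])
E
```

```text
t 2.58 pos [ 491.8 -221.1    4. ] x [-0.956 -0.292  0.001] y [-0.292  0.956  0.001] z [-0.002  0.    -1.   ] gap 85.7 F [-0.5 -0.2 -0.4]
tool shift mm [0.9 0.6 4. ]
```

View pics/g2.png

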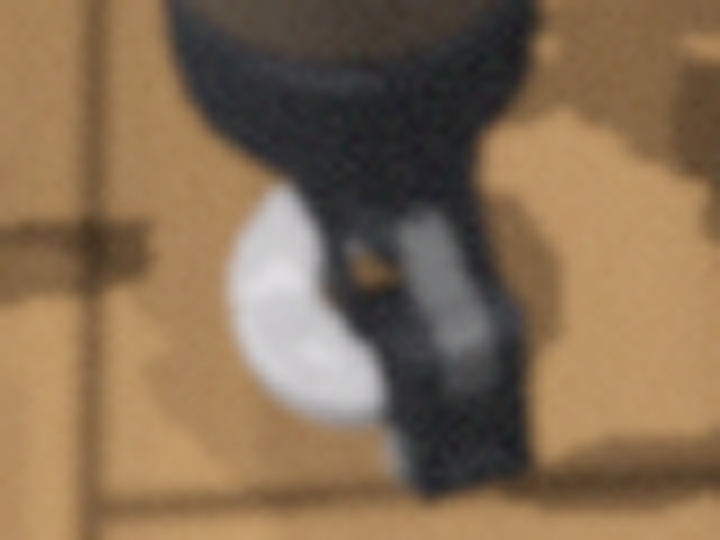

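Call:
{"name": "move_arm", "arguments": {
  "steps": [
    [0.5,0,0,0.003,0,0,0],
    [0.5,0,0,0,0,0,0],
    [0.5,0,0,0,0,0,0],
    [0.5,0,0,0,0,0,0]
  ]
}}

```text
clock: 3.12
tool_pos: [0.4923, -0.2211, 0.0018]
tool_rot: [-0.465, 3.107, -0.0]
ft_force: [-0.5, 0.6, 2.0]
finger_gap: 0.0587
```

```bash
python3 - <<'E'
from h import *
from plant import camera
show((.4907,-.2207,.0))
c=camera("side"); u,v=proj(c,(.4907,-.2207,.01)).astype(int)
cv2.imwrite(f"pics/g3.png",cv2.resize(c["pixels"][max(v-30,0):v+30,max(u-40,0):u+40],None,fx=9,fy=9,interpolation=cv2.INTER_CUBIC)[:,:,::-1])
E
```

```text
t 3.12 pos [ 492.3 -221.1    1.8] x [-0.956 -0.292 -0.   ] y [-0.292  0.956 -0.   ] z [ 0. -0. -1.] gap 58.7 F [-0.5  0.6  2. ]
tool shift mm [1.4 0.8 1.8]
```

View pics/g3.png

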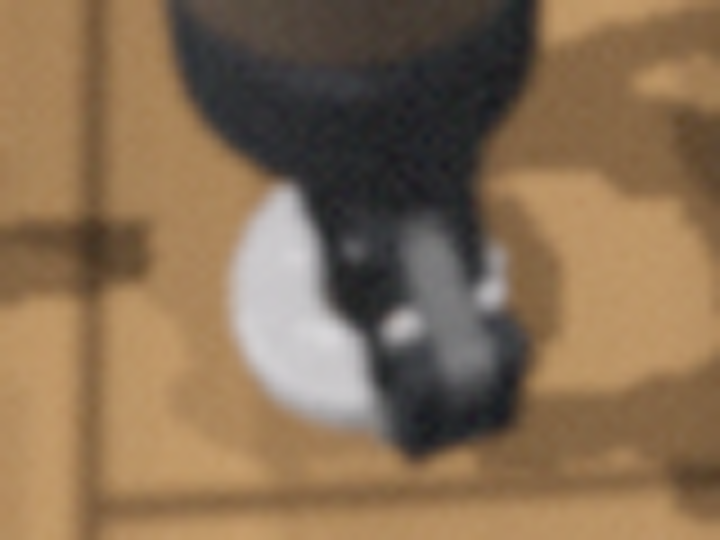

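Call:
{"name": "move_arm", "arguments": {
  "steps": [
    [0,0,0,0,0,0,0],
    [0,0,0,0,0,0,0],
    [0,0,0,0,0,0,10.7],
    [0,0,0,0,0,0,10.7],
    [0,0,0,0,0,0,10.7],
    [0,0,0,0,0,0,10.7],
    [0,0,0,0,0,0,10.7],
    [0,0,0,0,0,0,10.7]
  ]
}}

```text
clock: 4.18
tool_pos: [0.4924, -0.221, 0.0016]
tool_rot: [1.266, 2.875, 0.0]
ft_force: [0.4, -0.6, -1.1]
finger_gap: 0.0853
```

Call:
{"name": "move_arm", "arguments": {
  "steps": [
    [0,0,0,0,0,0,10.7],
    [0,0,0,0,0,0,10.7],
    [0,0,0,0,0,0,4],
    [0,0,0,0,0,0,0]
  ]
}}

```text
clock: 4.68
tool_pos: [0.4923, -0.221, 0.0016]
tool_rot: [1.859, 2.533, 0.0]
ft_force: [-0.1, -0.5, 0.5]
finger_gap: 0.0852
```

```bash
python3 - <<'E'
from h import *
show((.4923,-.2211,.0))
E
```

```text
t 4.67 pos [ 492.3 -221.     1.6] x [-0.3    0.954  0.   ] y [0.954 0.3   0.   ] z [ 0.  0. -1.] gap 85.2 F [-0.1 -0.5  0.5]
tool shift mm [-0.1 -0.   1.6]
```

Call:
{"name": "move_arm", "arguments": {
  "steps": [
    [0,0,0,0.003,0,0,0],
    [0.6,0,0,0,0,0,0],
    [0.6,0,0,0,0,0,0],
    [0.6,0,0,0,0,0,0],
    [0.6,0,0,0,0,0,0]
  ],
  "grip_force": 50
}}

```text
clock: 5.3
tool_pos: [0.4924, -0.2211, -0.0008]
tool_rot: [1.859, 2.532, -0.0]
ft_force: [-1.2, 1.1, 6.0]
finger_gap: 0.0577
```

```bash
python3 - <<'E'
from h import *
show((.4923,-.2211,.0))
E
```

```text
t 5.3 pos [ 492.4 -221.1   -0.8] x [-0.3    0.954 -0.   ] y [0.954 0.3   0.   ] z [ 0. -0. -1.] gap 57.7 F [-1.2  1.1  6. ]
tool shift mm [ 0.  -0.1 -0.8]
```

Call:
{"name": "move_arm", "arguments": {
  "steps": [
    [0.6,0,0,-0.03,0,0,0],
    [0.6,0,0,-0.05,0,0,0],
    [0.6,0,0,-0.05,0,0,0],
    [0.6,0,0,-0.03,0,0,0],
    [0.6,0,0,0,0,0,0]
  ]
}}

```text
clock: 5.92
tool_pos: [0.4937, -0.2213, 0.161]
tool_rot: [1.856, 2.528, 0.004]
ft_force: [-0.1, 0.5, -1.6]
finger_gap: 0.0575
```

```bash
python3 - <<'E'
from h import *
show((.6608,.0579,.150))
E
```

```text
t 5.92 pos [ 493.7 -221.3  161. ] x [-0.299  0.954 -0.003] y [0.954 0.299 0.005] z [ 0.006 -0.001 -1.   ] gap 57.5 F [-0.1  0.5 -1.6]
tool shift mm [216.4 242.9  11.7]
```

Call:
{"name": "move_arm", "arguments": {
  "steps": [
    [0.6,0.031,0.0347,0,0,0,0],
    [0.6,0.031,0.0347,0,0,0,0],
    [0.6,0.031,0.0347,0,0,0,0],
    [0.6,0.031,0.0347,0,0,0,0],
    [0.6,0.031,0.0347,0,0,0,0],
    [0.6,0.031,0.0347,0.0,0,0,0],
    [0.6,0.031,0.0347,0.0,0,0,0],
    [0.6,0,0,0,0,0,0]
  ]
}}

```text
clock: 6.92
tool_pos: [0.6631, 0.0469, 0.155]
tool_rot: [-1.81, -2.54, -0.022]
ft_force: [-0.7, 0.0, -1.5]
finger_gap: 0.0575
```

```bash
python3 - <<'E'
from h import *
from plant import camera
show((.6608,.0579,.130))
for n in("side","top"):
    c=camera(n); pickle.dump(c,open(n+"1.pkl","wb")); u,v=proj(c,(.6608,.0579,.1)).astype(int)
    cv2.imwrite(f"pics/p1{n}.png",cv2.resize(c["pixels"][max(v-40,0):v+40,max(u-50,0):u+50],None,fx=7,fy=7,interpolation=cv2.INTER_CUBIC)[:,:,::-1])
E
```

```text
t 6.92 pos [663.1  46.9 155. ] x [-0.326  0.945  0.027] y [ 0.945  0.326 -0.002] z [-0.01   0.025 -1.   ] gap 57.5 F [-0.7  0.  -1.5]
tool shift mm [10.5  1.5 25.3]
```

View pics/p1side.png

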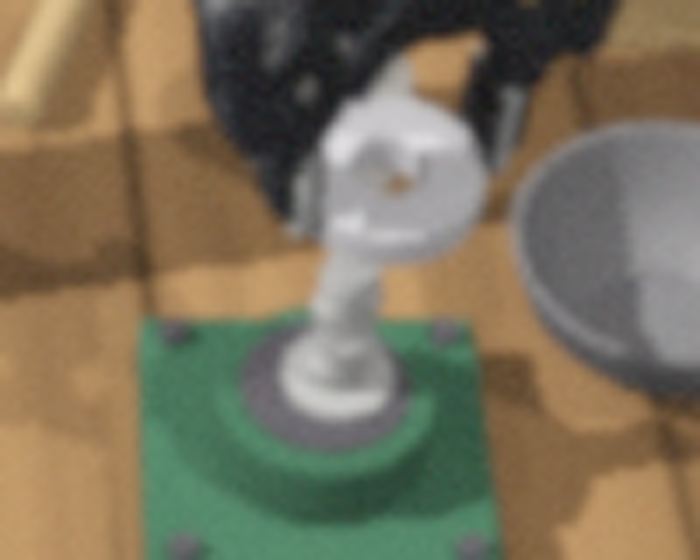

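View pics/p1top.png

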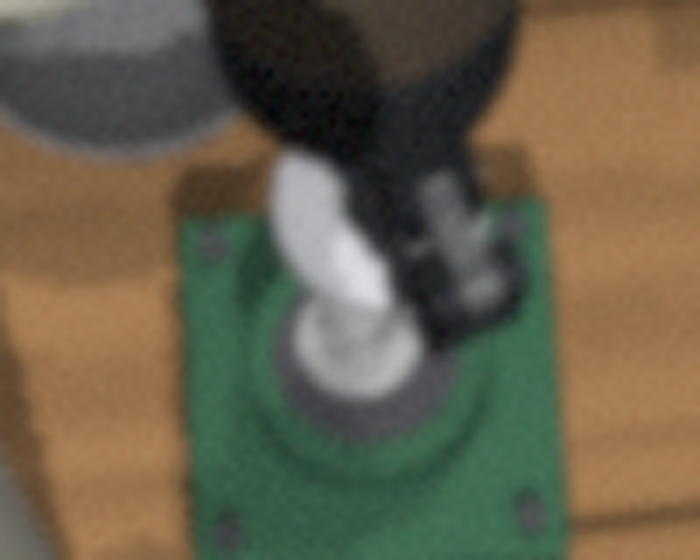

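```bash
cat >> h.py <<'E'
def corr(tgt,yaw_x=None):
    """print shift (tool axes) and turn (tool, deg) to reach tgt with tool z exactly down, keeping/setting heading of tool x"""
    s,p,R=st()
    x=np.array([R[0,0],R[1,0],0]) if yaw_x is None else np.array([np.cos(yaw_x),np.sin(yaw_x),0])
    x/=np.linalg.norm(x); z=np.array([0,0,-1.]); y=np.cross(z,x)
    Rd=np.stack([x,y,z],1)
    print("t",round(s["clock"],2),"pos",np.round(p*1000,1),"heading x",round(float(np.arctan2(R[1,0],R[0,0])),3),"gap",round(s["finger_gap"]*1000,1),"F",np.round(s["ft_force"],1),"M",np.round(s["torque"],2))
    print("shift mm",np.round(R.T@(np.array(tgt)-p)*1000,1),"turn deg",np.round(np.degrees(Ro.from_matrix(R.T@Rd).as_rotvec()),2))
E
python3 -c "
from h import *
corr((.6608,.0579,.135))"
```

```text
t 7.03 pos [661.5  44.8 155.9] heading x 1.901 gap 57.9 F [-0.3  0.2 -0.7] M [-0.12  0.   -0.01]
shift mm [12.1  3.6 21.2] turn deg [-0.16 -1.51  0.  ]
```

Call:
{"name": "move_arm", "arguments": {
  "steps": [
    [0.6,0.0121,0.0036,0.005,-0.16,-1.5,0],
    [0.6,0,0,0.0,0,0,0],
    [0.6,0,0,0,0,0,0]
  ]
}}

```text
clock: 7.4
tool_pos: [0.6644, 0.049, 0.1537]
tool_rot: [-1.8, -2.563, -0.02]
ft_force: [-0.4, -0.3, -1.1]
finger_gap: 0.0574
```

```bash
python3 -c "
from h import *
corr((.6608,.0579,.120))"
```

```text
t 7.4 pos [664.4  49.  153.7] heading x 1.917 gap 57.4 F [-0.4 -0.3 -1.1] M [-0.09  0.01 -0.01]
shift mm [ 9.  -0.5 33.8] turn deg [ 0.3  -0.86 -0.  ]
```

```bash
python3 -c "
from plant import *
import numpy as np
s=state();print(np.round(s['joints'],3),np.round(s['joint_vel'],3),s['tool_pos'])"
```

```text
[ 0.309  0.511  0.018 -0.017 -1.073 -3.096] [-0.001 -0.004  0.008  0.002 -0.003  0.   ] [0.66435991 0.04903373 0.1536816 ]
```

Call:
{"name": "move_arm", "arguments": {
  "steps": [
    [0.6,0,0,0.0,0,0,0],
    [0.6,0,0,0,0,0,0]
  ]
}}

```text
clock: 7.65
tool_pos: [0.6647, 0.0492, 0.1538]
tool_rot: [-1.8, -2.563, -0.021]
ft_force: [0.3, -0.5, -0.6]
finger_gap: 0.0574
```

```bash
python3 -c "
from plant import *
from h import *
s=state();print(np.round(s['joints'],3),np.round(s['joint_vel'],3))
corr((.6608,.0579,.120))"
```

```text
[ 0.309  0.511  0.019 -0.017 -1.073 -3.096] [ 0.002  0.003 -0.     0.    -0.001  0.   ]
t 7.65 pos [664.7  49.2 153.8] heading x 1.917 gap 57.4 F [ 0.3 -0.5 -0.6] M [-0.02 -0.03  0.01]
shift mm [ 8.9 -0.9 34. ] turn deg [ 0.33 -0.86 -0.  ]
```

Call:
{"name": "move_arm", "arguments": {
  "steps": [
    [0.6,0,0,0.0,0,0,-10],
    [0.6,0,0,0,0,0,-10],
    [0.6,0,0,0,0,0,-10],
    [0.6,0,0,0,0,0,-10],
    [0.6,0,0,0,0,0,0]
  ]
}}

```text
clock: 8.28
tool_pos: [0.6647, 0.0494, 0.1536]
tool_rot: [-0.819, -3.029, -0.024]
ft_force: [0.5, -0.1, -1.2]
finger_gap: 0.0572
```

```bash
python3 -c "
from plant import *
from h import *
s=state();print(np.round(s['joints'],3))
corr((.6608,.0579,.135))"
```

```text
[ 0.309  0.511  0.019 -0.017 -1.073 -2.4  ]
t 8.28 pos [664.7  49.4 153.6] heading x 2.613 gap 57.2 F [ 0.5 -0.1 -1.2] M [-0.07 -0.04 -0.  ]
shift mm [ 7.5  5.2 18.8] turn deg [ 0.79 -0.46 -0.  ]
```

Call:
{"name": "move_arm", "arguments": {
  "steps": [
    [0.6,0.0075,0.0052,0.008,0.79,-0.46,0],
    [0.6,0,0,0.008,0,0,0],
    [0.6,0,0,0,0,0,0]
  ]
}}

```text
clock: 8.65
tool_pos: [0.6599, 0.058, 0.1362]
tool_rot: [-0.817, -3.031, 0.002]
ft_force: [0.2, -0.4, -0.9]
finger_gap: 0.0576
```

```bash
python3 -c "
from plant import *
from h import *
corr((.6608,.0579,.120))"
```

```text
t 8.65 pos [659.9  58.  136.2] heading x 2.615 gap 57.6 F [ 0.2 -0.4 -0.9] M [ 0.04 -0.05  0.02]
shift mm [-0.8  0.4 16.2] turn deg [-0.12 -0.12  0.  ]
```

Call:
{"name": "move_arm", "arguments": {
  "steps": [
    [0.6,-0.0008,0.0004,0.01,-0.1,-0.1,0],
    [0.6,0,0,0.006,0,0,0],
    [0.6,0,0,0,0,0,0]
  ]
}}

```text
clock: 9.02
tool_pos: [0.6613, 0.0575, 0.1207]
tool_rot: [0.818, 3.033, 0.0]
ft_force: [0.4, 0.4, -1.3]
finger_gap: 0.0578
```

```bash
python3 - <<'E'
from h import *
from plant import camera
corr((.6608,.0579,.112))
im=[]
for n in("side","top"):
    c=camera(n); u,v=proj(c,(.6608,.0579,.1)).astype(int)
    im.append(cv2.resize(c["pixels"][v-32:v+32,u-25:u+25],None,fx=8,fy=8,interpolation=cv2.INTER_CUBIC)[:,:,::-1])
cv2.imwrite("pics/p2.png",np.hstack(im))
E
```

```text
t 9.03 pos [661.3  57.5 120.7] heading x 2.615 gap 57.8 F [ 0.4  0.4 -1.3] M [0.01 0.04 0.  ]
shift mm [0.6 0.1 8.7] turn deg [0.02 0.03 0.  ]
```

View pics/p2.png

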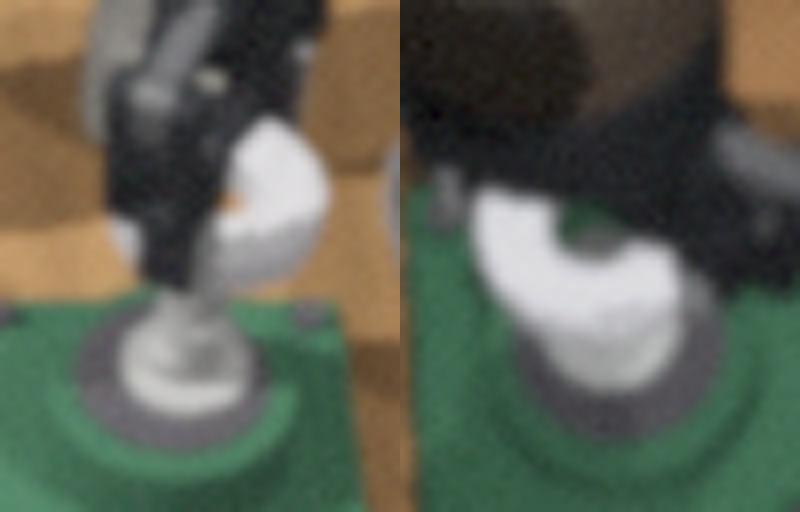

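```bash
python3 - <<'E'
from h import *
import pickle
from plant import camera
c=camera("top"); u0,v0=proj(c,(.6608,.0579,.1)).astype(int)
print(u0,v0)
for z in (.135,.121,.112): 
    p=proj(c,(.6613,.0575,z)); print(z,np.round(p,1),"crop",(p-[u0-25,v0-32]+.5)*8+[400,0])
print("tip obs crop",(np.array([286.5,136.9])-[u0-25,v0-32]+.5)*8+[400,0])
b=cv2.resize(c["pixels"][v0-22:v0+14,u0-22:u0+18],None,fx=16,fy=16,interpolation=cv2.INTER_CUBIC)
cv2.imwrite("pics/p3.png",b[:,:,::-1])
E
```

```text
287 137
0.135 [286.3 132. ] crop [598.71106778 220.12879343]
0.121 [286.8 134.3] crop [602.08116633 238.50927849]
0.112 [287.  135.8] crop [604.19868248 250.05819123]
tip obs crop [600.  259.2]
```

View pics/p3.png

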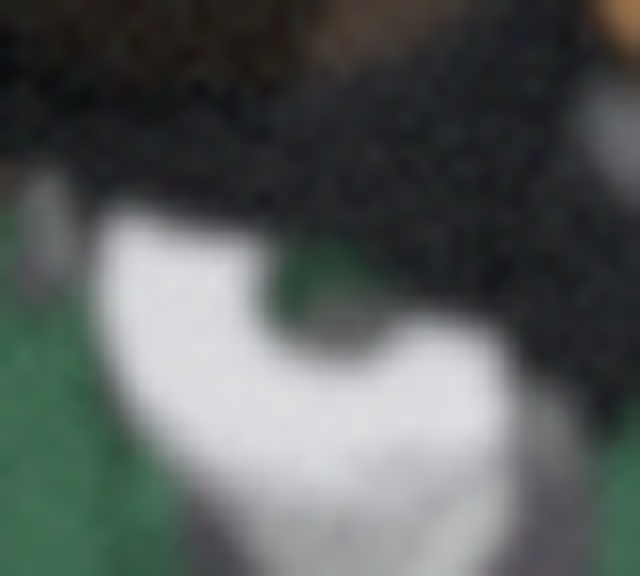

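```bash
python3 - <<'E'
from h import *
T=pickle.load(open("top0.pkl","rb"))
b=onplane(T,(286.8,130.9),.135);t=onplane(T,(286.5,136.9),.112);print(b,t,t-b)
# ring outer left edge & lower edge check
print([np.round(proj(T,(.6613+dx,.0575+dy,.135)),1) for dx,dy in((0,.03),(-.03,0),(0,0))])
E
```

```text
[0.66351862 0.05630994 0.135     ] [0.6589961  0.05885299 0.112     ] [-0.00452252  0.00254305 -0.023     ]
[array([271.5, 133.8]), array([288.1, 146.2]), array([286.3, 132. ])]
```

```bash
python3 - <<'E'
from h import *
from plant import camera
for n in("side","top"):
    c=camera(n)
    hsv=cv2.cvtColor(c["pixels"],cv2.COLOR_RGB2HSV)
    q=(.6613,.0575)
    print(n)
    # predicted silhouettes of the held ring (top z .1355, bottom .1215)
    a=np.linspace(0,2*np.pi,361)
    P=np.array([proj(c,(q[0]+.03*np.cos(t),q[1]+.03*np.sin(t),z)) for z in(.1355,.1215) for t in a])
    print("pred col",P[:,0].min().round(1),P[:,0].max().round(1),"row",P[:,1].min().round(1),P[:,1].max().round(1), "center",np.round(proj(c,(*q,.1285)),1))
    u,v=np.round(proj(c,(*q,.1285))).astype(int); F=16
    b=cv2.resize(c["pixels"][v-18:v+18,u-20:u+20],None,fx=F,fy=F,interpolation=cv2.INTER_CUBIC)
    for g in range(0,40,5): cv2.putText(b,str(u-20+g),(int((g+.5)*F),10),0,.35,(255,0,0)); cv2.putText(b,str(v-18+g),(0,int((g+.5)*F)),0,.35,(255,0,0))
    cv2.imwrite(f"pics/q_{n}.png",b[:,:,::-1])
E
```

```text
side
pred col 352.0 379.8 row 152.5 176.5 center [365.8 164.3]
top
pred col 271.4 301.5 row 117.8 148.4 center [286.5 133.1]
```

View pics/q_side.png

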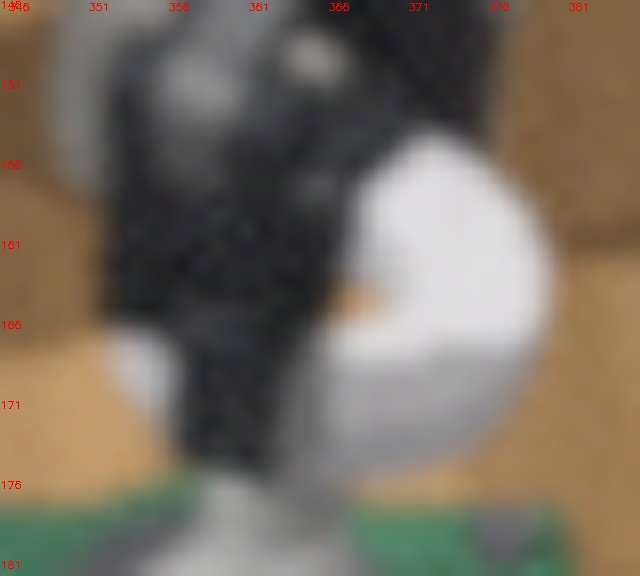

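View pics/q_top.png

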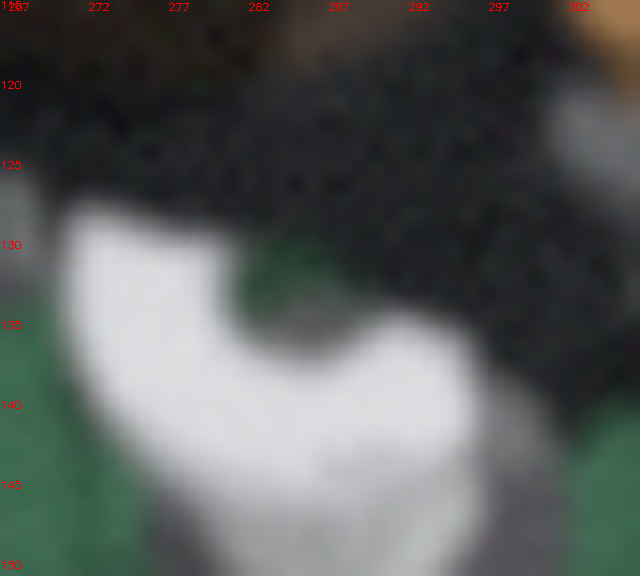

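```bash
python3 -c "
from h import *
corr((.6582,.0584,.114))"
```

```text
t 9.28 pos [661.9  57.8 122. ] heading x 2.615 gap 57.4 F [ 0.3 -0.1 -0.9] M [-0.    0.01  0.01]
shift mm [ 3.6 -1.3  8. ] turn deg [0.12 0.13 0.  ]
```

Call:
{"name": "move_arm", "arguments": {
  "steps": [
    [0.6,0.0032,-0.0009,0,0,0,0],
    [0.6,0,0,0.003,0,0,0],
    [0.6,0,0,0.003,0,0,0],
    [0.6,0,0,0.002,0,0,0],
    [0.6,0,0,0,0,0,0]
  ]
}}

```text
clock: 9.9
tool_pos: [0.6584, 0.0585, 0.1133]
tool_rot: [0.817, 3.032, 0.001]
ft_force: [-0.2, 0.9, -0.8]
finger_gap: 0.0577
```

```bash
python3 -c "
from h import *
from plant import camera
corr((.6582,.0584,.114))
c=camera('top');u,v=285,135;F=16
cv2.imwrite('pics/q2.png',cv2.resize(c['pixels'][v-18:v+18,u-20:u+20],None,fx=F,fy=F,interpolation=cv2.INTER_CUBIC)[:,:,::-1])
corr((.6582,.0584,.114))
"
```

```text
t 9.9 pos [658.4  58.5 113.3] heading x 2.615 gap 57.7 F [-0.2  0.9 -0.8] M [ 0.   -0.04 -0.  ]
shift mm [ 0.1 -0.2 -0.7] turn deg [0.07 0.07 0.  ]
t 9.95 pos [658.5  58.5 113.5] heading x 2.615 gap 57.6 F [ 0.   0.2 -0.4] M [ 0.03 -0.04  0.01]
shift mm [ 0.2 -0.2 -0.5] turn deg [0.08 0.09 0.  ]
```

View pics/q2.png

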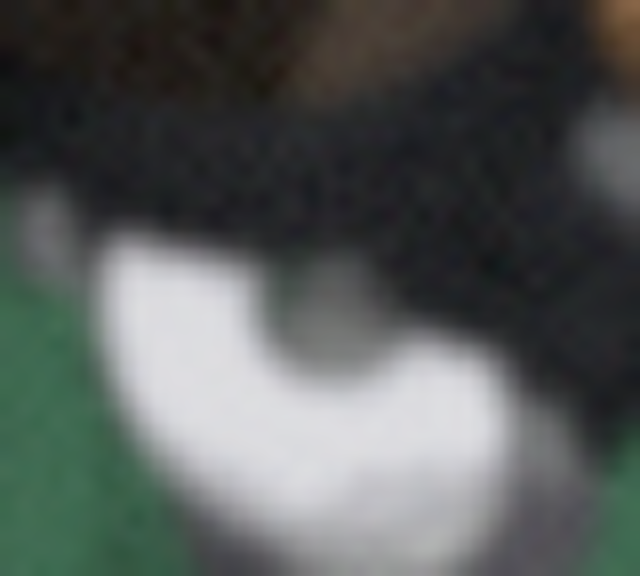

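Call:
{"name": "move_arm", "arguments": {
  "steps": [
    [0.6,0,0,0.002,0,0,0],
    [0.6,0,0,0.002,0,0,0],
    [0.6,0,0,0,0,0,0]
  ]
}}

```text
clock: 10.32
tool_pos: [0.6583, 0.0585, 0.1094]
tool_rot: [0.817, 3.032, 0.001]
ft_force: [-0.1, -0.2, -0.6]
finger_gap: 0.0576
```

```bash
python3 -c "
from h import *
corr((.6582,.0584,.114))"
```

```text
t 10.32 pos [658.3  58.5 109.4] heading x 2.615 gap 57.6 F [-0.1 -0.2 -0.6] M [ 0.03 -0.02 -0.  ]
shift mm [ 0.  -0.2 -4.6] turn deg [0.07 0.07 0.  ]
```

Call:
{"name": "move_arm", "arguments": {
  "steps": [
    [0.6,0,0,0.002,0,0,0],
    [0.6,0,0,0.002,0,0,0],
    [0.6,0,0,0.001,0,0,0],
    [0.6,0,0,0,0,0,0]
  ]
}}

```text
clock: 10.82
tool_pos: [0.6586, 0.0586, 0.1046]
tool_rot: [0.817, 3.031, 0.002]
ft_force: [0.3, -0.9, -0.4]
finger_gap: 0.0575
```

```bash
python3 -c "
from h import *
corr((.6582,.0584,.114))"
```

```text
t 10.82 pos [658.6  58.6 104.6] heading x 2.615 gap 57.5 F [ 0.3 -0.9 -0.4] M [-0.02 -0.15  0.01]
shift mm [ 0.3 -0.3 -9.4] turn deg [0.09 0.1  0.  ]
```

Call:
{"name": "move_arm", "arguments": {
  "steps": [
    [0.6,0,0,0.002,0,0,0],
    [0.6,0,0,0.002,0,0,0],
    [0.6,0,0,0.002,0,0,0]
  ]
}}

```text
clock: 11.2
tool_pos: [0.6587, 0.0586, 0.0987]
tool_rot: [0.816, 3.031, 0.002]
ft_force: [-0.5, 1.2, 0.5]
finger_gap: 0.0578
```

```bash
python3 -c "
from h import *
corr((.6582,.0584,.114))"
```

```text
t 11.2 pos [658.7  58.6  98.7] heading x 2.615 gap 57.8 F [-0.5  1.2  0.5] M [-0.08 -0.23 -0.  ]
shift mm [  0.3  -0.4 -15.3] turn deg [0.11 0.12 0.  ]
```

Call:
{"name": "move_arm", "arguments": {
  "steps": [
    [0.6,0,0,0.0015,0,0,0],
    [0.6,0,0,0.0015,0,0,0],
    [0.6,0,0,0.0015,0,0,0]
  ]
}}

```text
clock: 11.58
tool_pos: [0.6592, 0.0585, 0.0952]
tool_rot: [0.816, 3.03, 0.002]
ft_force: [0.2, -1.5, 3.6]
finger_gap: 0.0576
```

```bash
python3 -c "
from h import *
corr((.6582,.0584,.114))"
```

```text
t 11.57 pos [659.2  58.5  95.2] heading x 2.616 gap 57.6 F [ 0.2 -1.5  3.6] M [-0.27 -0.26  0.01]
shift mm [  0.8  -0.6 -18.8] turn deg [0.15 0.19 0.  ]
```

Call:
{"name": "move_arm", "arguments": {
  "steps": [
    [0.6,0,0,0.0015,0.1,0.1,0],
    [0.6,0,0,0.0015,0,0,0]
  ]
}}

```text
clock: 11.82
tool_pos: [0.6588, 0.0585, 0.0911]
tool_rot: [0.817, 3.033, 0.0]
ft_force: [1.8, -1.5, 2.3]
finger_gap: 0.0569
```

```bash
python3 -c "
from h import *
corr((.6582,.0584,.114))"
```

```text
t 11.82 pos [658.8  58.5  91.1] heading x 2.615 gap 56.9 F [ 1.8 -1.5  2.3] M [-0.3  -0.51 -0.06]
shift mm [  0.5  -0.4 -22.9] turn deg [0.01 0.03 0.  ]
```

Call:
{"name": "move_arm", "arguments": {
  "steps": [
    [0.6,-0.0003,0,0.002,0,0,0],
    [0.6,0,0,0.002,0,0,0],
    [0.6,0,0,0.002,0,0,0]
  ]
}}

```text
clock: 12.2
tool_pos: [0.6588, 0.0584, 0.085]
tool_rot: [-0.817, -3.033, 0.0]
ft_force: [1.5, -1.0, 3.2]
finger_gap: 0.0577
```

```bash
python3 -c "
from h import *
corr((.6582,.0584,.114))"
```

```text
t 12.2 pos [658.8  58.4  85. ] heading x 2.615 gap 57.7 F [ 1.5 -1.   3.2] M [-0.3  -0.43  0.04]
shift mm [  0.5  -0.3 -29. ] turn deg [-0.01 -0.    0.  ]
```

Call:
{"name": "move_arm", "arguments": {
  "steps": [
    [0.6,-0.0004,0,0.0015,0,0,0],
    [0.6,0,0,0.0015,0,0,0],
    [0.6,0,0,0.0015,0,0,0]
  ]
}}

```text
clock: 12.58
tool_pos: [0.6595, 0.0582, 0.0814]
tool_rot: [0.817, 3.033, 0.0]
ft_force: [0.3, -0.8, 6.0]
finger_gap: 0.0573
```

```bash
python3 -c "
from h import *
corr((.6582,.0584,.114))"
```

```text
t 12.57 pos [659.5  58.2  81.4] heading x 2.616 gap 57.3 F [ 0.3 -0.8  6. ] M [-0.25 -0.25 -0.04]
shift mm [  1.2  -0.5 -32.6] turn deg [0.02 0.06 0.  ]
```

Call:
{"name": "move_arm", "arguments": {
  "steps": [
    [0.6,0,0,0.0015,0,0,0],
    [0.6,0,0,0.0015,0,0,0],
    [0.6,0,0,0.0015,0,0,0]
  ]
}}

```text
clock: 12.95
tool_pos: [0.6591, 0.0583, 0.0757]
tool_rot: [-0.817, -3.033, 0.0]
ft_force: [1.6, -0.6, 1.1]
finger_gap: 0.0577
```

```bash
python3 -c "
from h import *
corr((.6582,.0584,.114))"
```

```text
t 12.95 pos [659.1  58.3  75.7] heading x 2.615 gap 57.7 F [ 1.6 -0.6  1.1] M [-0.19 -0.62 -0.01]
shift mm [  0.8  -0.4 -38.3] turn deg [-0.01 -0.02  0.  ]
```

Call:
{"name": "move_arm", "arguments": {
  "steps": [
    [0.6,-0.0003,0,0.002,0,0,0],
    [0.6,0,0,0.002,0,0,0],
    [0.6,0,0,0.0015,0,0,0],
    [0.6,0,0,0.0015,0,0,0]
  ]
}}

```text
clock: 13.45
tool_pos: [0.6594, 0.0581, 0.0692]
tool_rot: [-0.817, -3.033, 0.0]
ft_force: [0.3, -0.2, 3.2]
finger_gap: 0.0577
```

```bash
python3 -c "
from h import *
corr((.6582,.0584,.114))"
```

```text
t 13.45 pos [659.4  58.1  69.2] heading x 2.615 gap 57.7 F [ 0.3 -0.2  3.2] M [-0.14 -0.39  0.05]
shift mm [  1.2  -0.4 -44.8] turn deg [-0.01  0.   -0.  ]
```

Call:
{"name": "move_arm", "arguments": {
  "steps": [
    [0.6,0,0,0.0015,0,0,0],
    [0.6,0,0,0.0015,0,0,0],
    [0.6,0,0,0.0015,0,0,0],
    [0.6,0,0,0.0015,0,0,0]
  ]
}}

```text
clock: 13.95
tool_pos: [0.6593, 0.0579, 0.0629]
tool_rot: [-0.817, -3.033, 0.0]
ft_force: [1.2, -0.6, 2.3]
finger_gap: 0.0576
```

```bash
python3 -c "
from h import *
corr((.6582,.0584,.114))"
```

```text
t 13.95 pos [659.3  57.9  62.9] heading x 2.615 gap 57.6 F [ 1.2 -0.6  2.3] M [-0.23 -0.35 -0.05]
shift mm [  1.2  -0.2 -51.1] turn deg [-0.02 -0.01  0.  ]
```

Call:
{"name": "move_arm", "arguments": {
  "steps": [
    [0.6,0,0,0.001,0,0,0],
    [0.6,0,0,0.001,0,0,0]
  ]
}}

```text
clock: 14.2
tool_pos: [0.6591, 0.0581, 0.0608]
tool_rot: [-0.817, -3.033, 0.0]
ft_force: [1.5, 0.1, 2.5]
finger_gap: 0.0574
```

```bash
python3 -c "
from h import *
corr((.6582,.0584,.114))"
```

```text
t 14.2 pos [659.1  58.1  60.8] heading x 2.615 gap 57.4 F [1.5 0.1 2.5] M [-0.02 -0.36 -0.03]
shift mm [  1.   -0.3 -53.2] turn deg [-0.02 -0.04  0.  ]
```

Call:
{"name": "move_arm", "arguments": {
  "steps": [
    [0.6,0,0,0.0007,0,0,0],
    [0.6,0,0,0.0005,0,0,0]
  ]
}}

```text
clock: 14.45
tool_pos: [0.6592, 0.0582, 0.0598]
tool_rot: [-0.817, -3.033, 0.0]
ft_force: [0.6, -0.5, 1.8]
finger_gap: 0.0572
```

```bash
python3 -c "
from h import *
corr((.6582,.0584,.114))"
```

```text
t 14.45 pos [659.2  58.2  59.8] heading x 2.615 gap 57.2 F [ 0.6 -0.5  1.8] M [-0.02 -0.3  -0.  ]
shift mm [  1.   -0.3 -54.2] turn deg [-0.02 -0.02  0.  ]
```

Call:
{"name": "move_arm", "arguments": {
  "steps": [
    [0.6,0,0,0.0006,0,0,0],
    [0.6,0,0,0.0006,0,0,0]
  ]
}}

```text
clock: 14.7
tool_pos: [0.6593, 0.0581, 0.0593]
tool_rot: [-0.817, -3.033, 0.0]
ft_force: [-1.1, 1.0, 7.2]
finger_gap: 0.0577
```

Call:
{"name": "move_arm", "arguments": {
  "steps": [
    [0.6,0,0,0.0006,0,0,0],
    [0.6,0,0,0.0004,0,0,0]
  ]
}}

```text
clock: 14.95
tool_pos: [0.6593, 0.0581, 0.0592]
tool_rot: [0.817, 3.033, -0.0]
ft_force: [-2.9, 0.8, 10.3]
finger_gap: 0.0578
```

```bash
python3 -c "
from h import *
corr((.6582,.0584,.114))"
```

```text
t 14.95 pos [659.3  58.1  59.2] heading x 2.616 gap 57.8 F [-2.9  0.8 10.3] M [ 0.18  0.77 -0.04]
shift mm [  1.1  -0.3 -54.8] turn deg [-0.02  0.01 -0.  ]
```

Call:
{"name": "move_arm", "arguments": {
  "steps": [
    [0,0,0,0,0,0,0],
    [0,0,0,0,0,0,0],
    [0,0,0,-0.002,0,0,0],
    [0,0,0,-0.02,0,0,0],
    [0,0,0,-0.04,0,0,0],
    [0,0,0,-0.04,0,0,0]
  ],
  "grip_force": 20
}}

```text
clock: 15.7
tool_pos: [0.6591, 0.058, 0.1603]
tool_rot: [-0.817, -3.032, 0.001]
ft_force: [1.3, -0.0, 0.1]
finger_gap: 0.0855
```

```bash
python3 - <<'E'
from h import *
from plant import camera
corr((.4396,.0137,.1))
im=[]
for n in("side","top"):
    c=camera(n); pickle.dump(c,open(n+"2.pkl","wb")); u,v=proj(c,(.6593,.058,.08)).astype(int)
    im.append(cv2.resize(c["pixels"][v-32:v+32,u-25:u+25],None,fx=8,fy=8,interpolation=cv2.INTER_CUBIC)[:,:,::-1])
cv2.imwrite("pics/s1.png",np.hstack(im))
E
```

```text
t 15.7 pos [659.1  58.  160.3] heading x 2.615 gap 85.5 F [ 1.3 -0.   0.1] M [ 0.03 -0.05 -0.  ]
shift mm [ 167.5 -148.4   60.7] turn deg [-0.07 -0.06  0.  ]
```

View pics/s1.png

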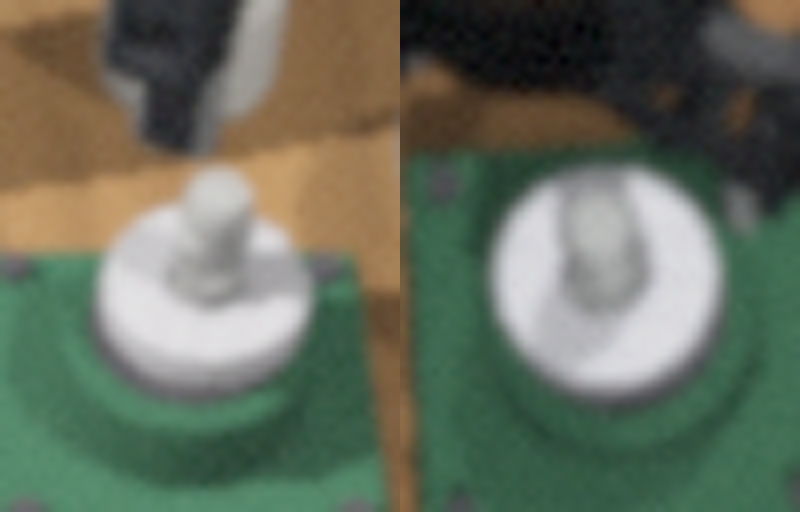

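The large spacer sits flat on the shoulder: the side view shows a level ring with the arbor and upper balls above it. Now the middle one.

Call:
{"name": "move_arm", "arguments": {
  "steps": [
    [0,0.028,-0.0247,0,0,0,0],
    [0,0.028,-0.0247,0,0,0,0],
    [0,0.028,-0.0247,0,0,0,0],
    [0,0.028,-0.0247,0.02,0,0,0],
    [0,0.028,-0.0247,0.03,0,0,0],
    [0,0.0275,-0.0249,0.04,0,0,0],
    [0,0,0,0.03,0,0,0],
    [0,0,0,0,0,0,0]
  ]
}}

```text
clock: 16.8
tool_pos: [0.4383, 0.0132, 0.0382]
tool_rot: [-0.816, -3.029, 0.005]
ft_force: [-0.1, 0.6, 0.5]
finger_gap: 0.0858
```

```bash
python3 -c "
from h import *
corr((.4396,.0137,.0))"
```

```text
t 16.8 pos [438.3  13.2  38.2] heading x 2.615 gap 85.8 F [-0.1  0.6  0.5] M [ 0.03 -0.04 -0.01]
shift mm [-1.   1.2 38.2] turn deg [-0.25 -0.19  0.  ]
```

Call:
{"name": "move_arm", "arguments": {
  "steps": [
    [0,-0.001,0.0012,0.02,-0.25,-0.19,0],
    [0,0,0,0.015,0,0,0],
    [0,0,0,0.001,0,0,0],
    [0.7,0,0,0,0,0,0],
    [0.7,0,0,0,0,0,0],
    [0.7,0,0,0,0,0,0],
    [0.7,0,0,0,0,0,0]
  ]
}}

```text
clock: 17.68
tool_pos: [0.4422, 0.0147, 0.005]
tool_rot: [0.815, 3.028, 0.007]
ft_force: [-1.6, 0.4, 5.4]
finger_gap: 0.049
```

```bash
python3 -c "
from h import *
corr((.4396,.0137,.002))"
```

```text
t 17.68 pos [442.2  14.7   5. ] heading x 2.616 gap 49.0 F [-1.6  0.4  5.4] M [ 0.08  0.37 -0.03]
shift mm [ 1.8 -2.2  2.9] turn deg [0.33 0.26 0.  ]
```

Call:
{"name": "move_arm", "arguments": {
  "steps": [
    [0,0,0,0,0,0,0],
    [0,0,0,0,0.2,0.2,0],
    [0,0,0,0,0,0,-10.7],
    [0,0,0,0,0,0,-10.7],
    [0,0,0,0,0,0,-10.7],
    [0,0,0,0,0,0,-10.7],
    [0,0,0,0,0,0,-10.7],
    [0,0,0,0,0,0,-10.7]
  ]
}}

```text
clock: 18.68
tool_pos: [0.4416, 0.0144, 0.0037]
tool_rot: [-0.929, 3.001, 0.001]
ft_force: [0.3, -0.2, 0.6]
finger_gap: 0.0858
```

Call:
{"name": "move_arm", "arguments": {
  "steps": [
    [0,0,0,0,0,0,-10.7],
    [0,0,0,0,0,0,-10.7],
    [0,0,0,0,0,0,-4.4],
    [0,0,0,0,0,0,0]
  ]
}}

```text
clock: 19.18
tool_pos: [0.4416, 0.0144, 0.0037]
tool_rot: [-1.566, 2.723, 0.001]
ft_force: [-1.2, 0.1, 1.4]
finger_gap: 0.0857
```

```bash
python3 -c "
from h import *
corr((.4422,.0147,.002))"
```

```text
t 19.18 pos [441.6  14.4   3.7] heading x -2.098 gap 85.7 F [-1.2  0.1  1.4] M [-0.02 -0.02  0.03]
shift mm [-0.5 -0.4  1.7] turn deg [0.02 0.03 0.  ]
```

Call:
{"name": "move_arm", "arguments": {
  "steps": [
    [0,-0.0004,0,0.001,0,0,0],
    [0,0,0,0,0,0,0],
    [0.7,0,0,0,0,0,0],
    [0.7,0,0,0,0,0,0],
    [0.7,0,0,0,0,0,0],
    [0.7,0,0,0,0,0,0]
  ],
  "grip_force": 50
}}

```text
clock: 19.92
tool_pos: [0.4418, 0.0148, 0.0033]
tool_rot: [-1.567, 2.722, 0.001]
ft_force: [-1.8, -0.2, 7.1]
finger_gap: 0.047
```

```bash
python3 -c "
from h import *
corr((.4422,.0147,.002))"
```

```text
t 19.93 pos [441.8  14.8   3.3] heading x -2.097 gap 47.0 F [-1.8 -0.2  7.1] M [0.05 0.41 0.04]
shift mm [-0.1 -0.4  1.3] turn deg [0.   0.04 0.  ]
```

Call:
{"name": "move_arm", "arguments": {
  "steps": [
    [0.7,0,0,-0.03,0,0,0],
    [0.7,0,0,-0.05,0,0,0],
    [0.7,-0.0245,-0.0277,-0.05,0,0,0],
    [0.7,-0.0245,-0.0277,-0.02,0,0,0],
    [0.7,-0.0245,-0.0277,0,0,0,0],
    [0.7,-0.0245,-0.0277,0,0,0,0],
    [0.7,-0.0245,-0.0277,0,0,0,0],
    [0.7,0,0,0,0,0,0]
  ]
}}

```text
clock: 20.92
tool_pos: [0.6245, 0.0514, 0.1515]
tool_rot: [1.566, -2.723, -0.001]
ft_force: [-0.6, -0.3, -1.2]
finger_gap: 0.047
```

```bash
python3 -c "
from h import *
corr((.6595,.058,.135))"
```

```text
t 20.93 pos [624.5  51.4 151.5] heading x -2.098 gap 47.0 F [-0.6 -0.3 -1.2] M [-0.03  0.08  0.04]
shift mm [-23.3 -26.9  16.5] turn deg [0.04 0.01 0.  ]
```

Call:
{"name": "move_arm", "arguments": {
  "steps": [
    [0.7,-0.0233,-0.0269,0,0,0,0],
    [0.7,0,0,0.014,0,0,0],
    [0.7,0,0,0,0,0,0],
    [0.7,0,0,0,0,0,0]
  ]
}}

```text
clock: 21.42
tool_pos: [0.657, 0.0574, 0.1389]
tool_rot: [1.567, -2.722, -0.001]
ft_force: [0.3, -0.7, -1.2]
finger_gap: 0.0474
```

```bash
python3 -c "
from h import *
corr((.6595,.058,.122))"
```

```text
t 21.43 pos [657.   57.4 138.9] heading x -2.097 gap 47.4 F [ 0.3 -0.7 -1.2] M [ 0.02 -0.01  0.02]
shift mm [-1.7 -1.9 16.9] turn deg [0.05 0.   0.  ]
```

Call:
{"name": "move_arm", "arguments": {
  "steps": [
    [0.7,-0.0017,-0.0019,0.008,0,0,0],
    [0.7,0,0,0.008,0,0,0],
    [0.7,0,0,0,0,0,0]
  ]
}}

```text
clock: 21.8
tool_pos: [0.6597, 0.0581, 0.1217]
tool_rot: [1.566, -2.722, -0.002]
ft_force: [-1.0, -0.1, -0.6]
finger_gap: 0.0473
```

```bash
python3 - <<'E'
from h import *
from plant import camera
corr((.6595,.058,.118))
c=camera('top');u,v=285,135;F=16
cv2.imwrite('pics/m1.png',cv2.resize(c['pixels'][v-18:v+18,u-20:u+20],None,fx=F,fy=F,interpolation=cv2.INTER_CUBIC)[:,:,::-1])
corr((.6595,.058,.118))
E
```

```text
t 21.8 pos [659.7  58.1 121.7] heading x -2.097 gap 47.3 F [-1.  -0.1 -0.6] M [-0.04  0.03  0.  ]
shift mm [0.1 0.2 3.7] turn deg [ 0.11 -0.04 -0.  ]
t 21.85 pos [660.1  58.1 122.3] heading x -2.097 gap 47.2 F [ 0.6  0.  -0.5] M [-0.03 -0.02  0.02]
shift mm [0.4 0.5 4.3] turn deg [ 0.06 -0.01 -0.  ]
```

View pics/m1.png

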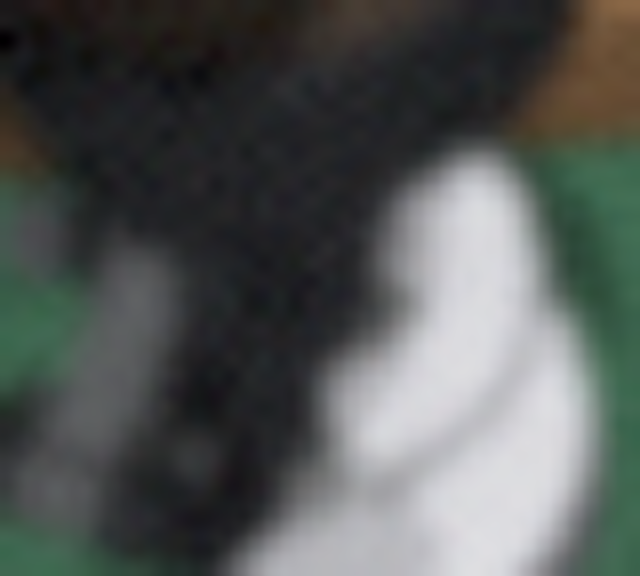

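Call:
{"name": "move_arm", "arguments": {
  "steps": [
    [0.7,0.0002,0.0003,0.003,0,0,0],
    [0.7,0,0,0.003,0,0,0],
    [0.7,0,0,0.002,0,0,0],
    [0.7,0,0,0,0,0,0]
  ]
}}

```text
clock: 22.35
tool_pos: [0.66, 0.0582, 0.1146]
tool_rot: [-1.567, 2.723, 0.001]
ft_force: [0.1, -0.4, -1.0]
finger_gap: 0.0469
```

```bash
python3 -c "
from h import *
corr((.6595,.058,.109))"
```

```text
t 22.35 pos [660.   58.2 114.6] heading x -2.097 gap 46.9 F [ 0.1 -0.4 -1. ] M [-0.06  0.    0.06]
shift mm [0.4 0.4 5.6] turn deg [0.03 0.03 0.  ]
```

Call:
{"name": "move_arm", "arguments": {
  "steps": [
    [0.7,0.0002,0.0002,0.002,0,0,0],
    [0.7,0,0,0.002,0,0,0],
    [0.7,0,0,0.002,0,0,0]
  ]
}}

```text
clock: 22.72
tool_pos: [0.6598, 0.0581, 0.1087]
tool_rot: [-1.567, 2.722, 0.001]
ft_force: [1.0, -0.4, -0.8]
finger_gap: 0.0468
```

```bash
python3 -c "
from h import *
corr((.6595,.058,.109))"
```

```text
t 22.73 pos [659.8  58.1 108.7] heading x -2.097 gap 46.8 F [ 1.  -0.4 -0.8] M [-0.02  0.02  0.05]
shift mm [ 0.3  0.2 -0.3] turn deg [0.02 0.04 0.  ]
```

Call:
{"name": "move_arm", "arguments": {
  "steps": [
    [0.7,0,0,0.002,0,0,0],
    [0.7,0,0,0.002,0,0,0],
    [0.7,0,0,0.002,0,0,0],
    [0.7,0,0,0.002,0,0,0]
  ]
}}

```text
clock: 23.22
tool_pos: [0.6599, 0.0581, 0.1009]
tool_rot: [-1.567, 2.722, 0.001]
ft_force: [-0.9, 0.3, 1.9]
finger_gap: 0.0474
```

```bash
python3 -c "
from h import *
corr((.6595,.058,.109))"
```

```text
t 23.23 pos [659.9  58.1 100.9] heading x -2.097 gap 47.4 F [-0.9  0.3  1.9] M [0.05 0.28 0.01]
shift mm [ 0.3  0.3 -8.1] turn deg [0.   0.04 0.  ]
```

Call:
{"name": "move_arm", "arguments": {
  "steps": [
    [0.7,0.0002,0.0003,0.0015,0,0,0],
    [0.7,0,0,0.0015,0,0,0],
    [0.7,0,0,0.0015,0,0,0]
  ]
}}

```text
clock: 23.6
tool_pos: [0.6598, 0.0581, 0.0967]
tool_rot: [-1.566, 2.721, 0.0]
ft_force: [0.3, -0.7, 1.5]
finger_gap: 0.0472
```

```bash
python3 -c "
from h import *
corr((.6595,.058,.109))"
```

```text
t 23.6 pos [659.8  58.1  96.7] heading x -2.097 gap 47.2 F [ 0.3 -0.7  1.5] M [-0.11 -0.03 -0.02]
shift mm [  0.3   0.2 -12.3] turn deg [-0.03  0.08 -0.  ]
```

Call:
{"name": "move_arm", "arguments": {
  "steps": [
    [0.7,0,0,0.002,0,0,0],
    [0.7,0,0,0.002,0,0,0],
    [0.7,0,0,0.002,0,0,0],
    [0.7,0,0,0.002,0,0,0]
  ]
}}

```text
clock: 24.1
tool_pos: [0.6596, 0.0581, 0.0882]
tool_rot: [-1.567, 2.722, 0.001]
ft_force: [0.3, -0.3, 2.6]
finger_gap: 0.0469
```

```bash
python3 -c "
from h import *
corr((.6595,.058,.109))"
```

```text
t 24.1 pos [659.6  58.1  88.2] heading x -2.097 gap 46.9 F [ 0.3 -0.3  2.6] M [-0.12 -0.11 -0.01]
shift mm [  0.1   0.  -20.8] turn deg [0.01 0.05 0.  ]
```

Call:
{"name": "move_arm", "arguments": {
  "steps": [
    [0.7,0,0,0.0015,0,0,0],
    [0.7,0,0,0.0015,0,0,0],
    [0.7,0,0,0.0015,0,0,0]
  ]
}}

```text
clock: 24.48
tool_pos: [0.66, 0.0581, 0.0848]
tool_rot: [-1.567, 2.721, -0.0]
ft_force: [-0.3, -1.1, 5.0]
finger_gap: 0.0468
```

```bash
python3 -c "
from h import *
corr((.6595,.058,.109))"
```

```text
t 24.48 pos [660.   58.1  84.8] heading x -2.097 gap 46.8 F [-0.3 -1.1  5. ] M [-0.22  0.07 -0.02]
shift mm [  0.3   0.3 -24.2] turn deg [-0.06  0.08 -0.  ]
```

Call:
{"name": "move_arm", "arguments": {
  "steps": [
    [0.7,0,0,0.0015,0,0,0],
    [0.7,0,0,0.0015,0,0,0],
    [0.7,0,0,0.001,0,0,0]
  ]
}}

```text
clock: 24.85
tool_pos: [0.6593, 0.0581, 0.0793]
tool_rot: [1.567, -2.723, -0.001]
ft_force: [0.6, -0.8, 0.8]
finger_gap: 0.0468
```

```bash
python3 -c "
from h import *
corr((.6595,.058,.109))"
```

```text
t 24.85 pos [659.3  58.1  79.3] heading x -2.097 gap 46.8 F [ 0.6 -0.8  0.8] M [-0.23 -0.2  -0.01]
shift mm [  0.   -0.2 -29.7] turn deg [0.04 0.02 0.  ]
```

Call:
{"name": "move_arm", "arguments": {
  "steps": [
    [0.7,0,0,0.001,0,0,0],
    [0.7,0,0,0.001,0,0,0]
  ]
}}

```text
clock: 25.1
tool_pos: [0.6593, 0.0581, 0.0777]
tool_rot: [1.567, -2.723, -0.001]
ft_force: [0.0, -1.0, 2.8]
finger_gap: 0.047
```

```bash
python3 -c "
from h import *
corr((.6595,.058,.109))"
```

```text
t 25.1 pos [659.3  58.1  77.7] heading x -2.097 gap 47.0 F [ 0.  -1.   2.8] M [-0.21 -0.    0.03]
shift mm [ -0.   -0.2 -31.3] turn deg [0.04 0.01 0.  ]
```

Call:
{"name": "move_arm", "arguments": {
  "steps": [
    [0.7,0,0,0.0008,0,0,0],
    [0.7,0,0,0.0008,0,0,0]
  ]
}}

```text
clock: 25.35
tool_pos: [0.6594, 0.0581, 0.0774]
tool_rot: [-1.568, 2.722, 0.0]
ft_force: [-3.5, -0.4, 10.0]
finger_gap: 0.0471
```

```bash
python3 -c "
from h import *
corr((.6595,.058,.109))"
```

```text
t 25.35 pos [659.4  58.1  77.4] heading x -2.097 gap 47.1 F [-3.5 -0.4 10. ] M [-0.03  0.81 -0.03]
shift mm [ -0.   -0.2 -31.6] turn deg [0.01 0.02 0.  ]
```

Call:
{"name": "move_arm", "arguments": {
  "steps": [
    [0,0,0,0,0,0,0],
    [0,0,0,0,0,0,0],
    [0,0,0,-0.002,0,0,0],
    [0,0,0,-0.02,0,0,0],
    [0,0,0,-0.04,0,0,0],
    [0,0,0,-0.03,0,0,0]
  ],
  "grip_force": 20
}}

```text
clock: 26.1
tool_pos: [0.6598, 0.0581, 0.1698]
tool_rot: [-1.567, 2.721, 0.0]
ft_force: [0.7, 0.1, 0.2]
finger_gap: 0.0854
```

```bash
python3 - <<'E'
from h import *
from plant import camera
corr((.4793,.2585,.12))
im=[]
for n in("side","top"):
    c=camera(n); pickle.dump(c,open(n+"3.pkl","wb")); u,v=proj(c,(.6593,.058,.08)).astype(int)
    im.append(cv2.resize(c["pixels"][v-32:v+32,u-25:u+25],None,fx=8,fy=8,interpolation=cv2.INTER_CUBIC)[:,:,::-1])
cv2.imwrite("pics/s2.png",np.hstack(im))
T=c
for nm,p in (("brush",(213,203)),("brush2",(185,192)),("stick",(259,237)),("stick2",(266,277)),("ring",(207.4,242.7))): print(nm,np.round(onplane(T,p,.014),3))
E
```

```text
t 26.1 pos [659.8  58.1 169.8] heading x -2.097 gap 85.4 F [0.7 0.1 0.2] M [ 0.02 -0.06 -0.06]
shift mm [-82.6 256.8  49.8] turn deg [-0.03  0.08 -0.  ]
brush [0.562 0.239 0.014]
brush2 [0.595 0.299 0.014]
stick [0.474 0.146 0.014]
stick2 [0.387 0.141 0.014]
ring [0.476 0.259 0.014]
```

View pics/s2.png

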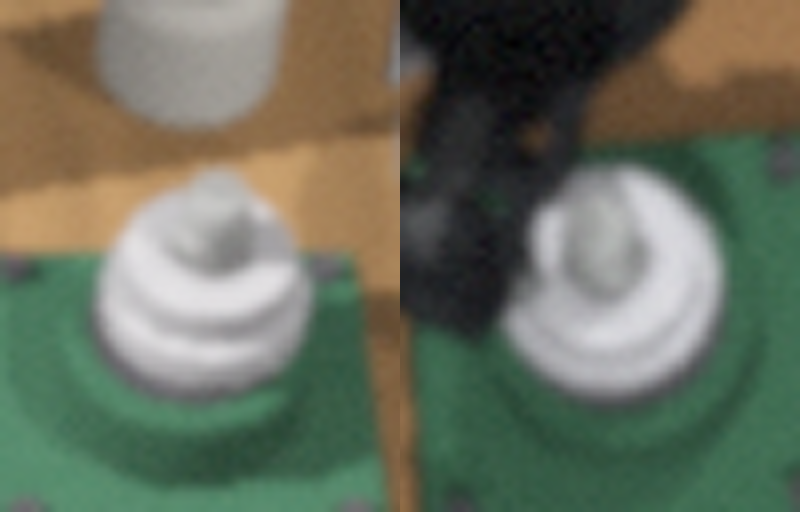

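The middle spacer is flat on the large one. Now the small one.

Call:
{"name": "move_arm", "arguments": {
  "steps": [
    [0,-0.0138,0.0428,0,0,0,0],
    [0,-0.0138,0.0428,0,0,0,0],
    [0,-0.0138,0.0428,0,0,0,0],
    [0,-0.0138,0.0428,0,0,0,0],
    [0,-0.0138,0.0428,0.02,0,0,0],
    [0,-0.0136,0.0428,0.04,0,0,0],
    [0,0,0,0.04,0,0,0],
    [0,0,0,0,0,0,0]
  ]
}}

```text
clock: 27.2
tool_pos: [0.4765, 0.2571, 0.0652]
tool_rot: [1.564, -2.716, 0.002]
ft_force: [0.7, -0.7, 0.0]
finger_gap: 0.0853
```

```bash
python3 -c "
from h import *
corr((.4793,.2585,.0))"
```

```text
t 27.2 pos [476.5 257.1  65.2] heading x -2.097 gap 85.3 F [ 0.7 -0.7  0. ] M [ 0.05 -0.01 -0.03]
shift mm [-3.1 -1.9 65.2] turn deg [ 0.17 -0.42 -0.  ]
```

Call:
{"name": "move_arm", "arguments": {
  "steps": [
    [0,-0.0031,-0.0019,0.03,0.17,-0.42,0],
    [0,0,0,0.02,0,0,0],
    [0,0,0,0.008,0,0,0],
    [0,0,0,0,0,0,0]
  ]
}}

```text
clock: 27.7
tool_pos: [0.483, 0.2605, 0.011]
tool_rot: [-1.562, 2.715, 0.003]
ft_force: [-0.5, 0.3, -0.4]
finger_gap: 0.0855
```

```bash
python3 - <<'E'
from h import *
from plant import camera
corr((.4793,.2585,.005))
c=camera("top"); u,v=proj(c,(.4793,.2585,.01)).astype(int)
cv2.imwrite("pics/sm1.png",cv2.resize(c["pixels"][v-25:v+25,u-30:u+30],None,fx=10,fy=10,interpolation=cv2.INTER_CUBIC)[:,:,::-1])
E
```

```text
t 27.7 pos [483.  260.5  11. ] heading x -2.097 gap 85.5 F [-0.5  0.3 -0.4] M [-0.02  0.02 -0.01]
shift mm [3.6 2.2 6. ] turn deg [-0.18  0.5  -0.  ]
```

View pics/sm1.png

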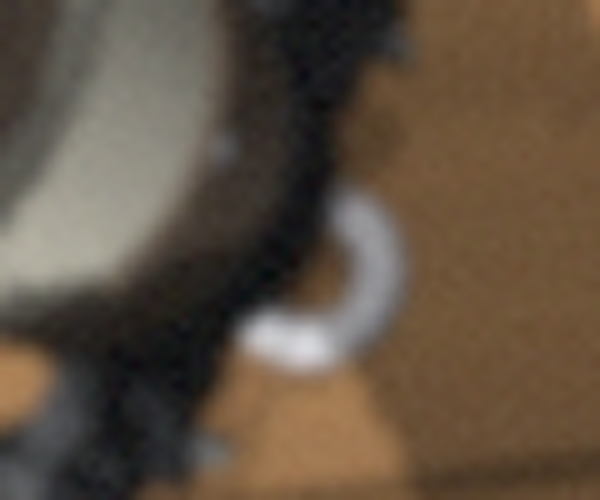

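Call:
{"name": "move_arm", "arguments": {
  "steps": [
    [0,0.0033,0.002,0.0,-0.18,0.45,0],
    [0,0,0,0,0,0,0],
    [0,0,0,0,0,0,0]
  ]
}}

```text
clock: 28.12
tool_pos: [0.4791, 0.2588, 0.0108]
tool_rot: [-1.567, 2.722, 0.001]
ft_force: [-0.2, -0.4, 0.3]
finger_gap: 0.0854
```

```bash
python3 -c "
from h import *
corr((.4793,.2585,.005))"
```

```text
t 28.12 pos [479.1 258.8  10.8] heading x -2.097 gap 85.4 F [-0.2 -0.4  0.3] M [-0.    0.03  0.02]
shift mm [ 0.2 -0.3  5.8] turn deg [0.01 0.06 0.  ]
```

Call:
{"name": "move_arm", "arguments": {
  "steps": [
    [0,0,0,0.0055,0,0,0],
    [0.8,0,0,0,0,0,0],
    [0.8,0,0,0,0,0,0],
    [0.8,0,0,0,0,0,0],
    [0.8,0,0,0,0,0,0],
    [0.8,0,0,0,0,0,0]
  ]
}}

```text
clock: 28.88
tool_pos: [0.479, 0.2586, 0.0051]
tool_rot: [-1.567, 2.723, 0.001]
ft_force: [-1.5, -0.1, 2.7]
finger_gap: 0.0388
```

```bash
python3 -c "
from h import *
corr((.4793,.2585,.005))"
```

```text
t 28.88 pos [479.  258.6   5.1] heading x -2.097 gap 38.8 F [-1.5 -0.1  2.7] M [-0.17  0.15 -0.03]
shift mm [-0.1 -0.3  0.1] turn deg [0.02 0.02 0.  ]
```

Gripped at about 39 mm, so the second centring grip comes next. I'll turn the wrist the negative way, away from its joint limit.

Call:
{"name": "move_arm", "arguments": {
  "steps": [
    [0,0,0,0,0,0,0],
    [0,0,0,0,0,0,0],
    [0,0,0,0,0,0,-10.7],
    [0,0,0,0,0,0,-10.7],
    [0,0,0,0,0,0,-10.7],
    [0,0,0,0,0,0,-10.7],
    [0,0,0,0,0,0,-10.7],
    [0,0,0,0,0,0,-10.7]
  ]
}}

```text
clock: 29.88
tool_pos: [0.4789, 0.2586, 0.0047]
tool_rot: [-2.779, 1.465, 0.001]
ft_force: [0.0, -0.2, 0.0]
finger_gap: 0.0853
```

Call:
{"name": "move_arm", "arguments": {
  "steps": [
    [0,0,0,0,0,0,-10.7],
    [0,0,0,0,0,0,-10.7],
    [0,0,0,0,0,0,-4.4],
    [0,0,0,0,0,0,0]
  ]
}}

```text
clock: 30.38
tool_pos: [0.4789, 0.2586, 0.0048]
tool_rot: [-3.033, 0.819, 0.001]
ft_force: [0.3, 0.8, 0.7]
finger_gap: 0.0852
```

```bash
python3 -c "
from h import *
corr((.4790,.2586,.005))
from plant import state
print(np.round(state()['joints'],2))"
```

```text
t 30.38 pos [478.9 258.6   4.8] heading x -0.527 gap 85.2 F [0.3 0.8 0.7] M [-0.    0.04  0.03]
shift mm [ 0.1 -0.  -0.2] turn deg [-0.01  0.03 -0.  ]
[ 0.79  0.52 -0.45 -0.   -0.6   0.25]
```

Call:
{"name": "move_arm", "arguments": {
  "steps": [
    [0.8,0,0,0,0,0,0],
    [0.8,0,0,0,0,0,0],
    [0.8,0,0,0,0,0,0],
    [0.8,0,0,0,0,0,0],
    [0.8,0,0,0,0,0,0]
  ],
  "grip_force": 50
}}

```text
clock: 31.0
tool_pos: [0.4792, 0.2589, 0.0052]
tool_rot: [-3.032, 0.817, -0.0]
ft_force: [-0.6, -0.3, 3.6]
finger_gap: 0.0367
```

```bash
python3 -c "
from h import *
corr((.6595,.058,.140))"
```

```text
t 31.0 pos [479.2 258.9   5.2] heading x -0.526 gap 36.7 F [-0.6 -0.3  3.6] M [-0.02  0.08 -0.02]
shift mm [ 256.8   83.  -134.9] turn deg [-0.06  0.   -0.  ]
```

Call:
{"name": "move_arm", "arguments": {
  "steps": [
    [0.8,0,0,-0.03,0,0,0],
    [0.8,0,0,-0.06,0,0,0],
    [0.8,0.04,0.013,-0.05,0,0,0],
    [0.8,0.0428,0.0138,-0.01,0,0,0],
    [0.8,0.0428,0.0138,0,0,0,0],
    [0.8,0.0428,0.0138,0,0,0,0],
    [0.8,0.0428,0.0138,0,0,0,0],
    [0.8,0.0428,0.0138,0,0,0,0]
  ]
}}

```text
clock: 32.0
tool_pos: [0.6566, 0.0602, 0.1518]
tool_rot: [3.033, -0.818, -0.003]
ft_force: [-0.3, -0.2, -1.0]
finger_gap: 0.037
```

Call:
{"name": "move_arm", "arguments": {
  "steps": [
    [0.8,0,0,0,0,0,0],
    [0.8,0,0,0,0,0,0],
    [0.8,0,0,0,0,0,0]
  ]
}}

```text
clock: 32.38
tool_pos: [0.6555, 0.0623, 0.1525]
tool_rot: [-3.034, 0.815, 0.001]
ft_force: [-0.1, 0.1, -1.1]
finger_gap: 0.0374
```

```bash
python3 -c "
from h import *
corr((.6595,.058,.130))"
```

```text
t 32.38 pos [655.5  62.3 152.5] heading x -0.525 gap 37.4 F [-0.1  0.1 -1.1] M [-0.01  0.03 -0.04]
shift mm [ 5.6  1.7 22.5] turn deg [0.   0.05 0.  ]
```

Call:
{"name": "move_arm", "arguments": {
  "steps": [
    [0.8,0.0056,0.0017,0.01,0,0,0],
    [0.8,0,0,0.013,0,0,0],
    [0.8,0,0,0,0,0,0],
    [0.8,0,0,0,0,0,0]
  ]
}}

```text
clock: 32.88
tool_pos: [0.6602, 0.0572, 0.1294]
tool_rot: [3.034, -0.817, -0.001]
ft_force: [0.3, 0.3, 0.4]
finger_gap: 0.037
```

```bash
python3 - <<'E'
from h import *
from plant import camera
corr((.6595,.058,.12))
im=[]
for n in("side","top"):
    c=camera(n); u,v=proj(c,(.6593,.058,.11)).astype(int)
    im.append(cv2.resize(c["pixels"][v-25:v+25,u-20:u+20],None,fx=10,fy=10,interpolation=cv2.INTER_CUBIC)[:,:,::-1])
cv2.imwrite("pics/s3.png",np.hstack(im))
corr((.6595,.058,.12))
E
```

```text
t 32.88 pos [660.2  57.2 129.4] heading x -0.526 gap 37.0 F [0.3 0.3 0.4] M [-0.04  0.02 -0.02]
shift mm [-1.  -0.3  9.4] turn deg [0.01 0.03 0.  ]
t 32.98 pos [660.5  57.3 129.9] heading x -0.526 gap 37.3 F [ 0.2  0.6 -0.8] M [-0.01 -0.02  0.01]
shift mm [-1.2 -0.1  9.9] turn deg [-0.04 -0.01  0.  ]
```

View pics/s3.png

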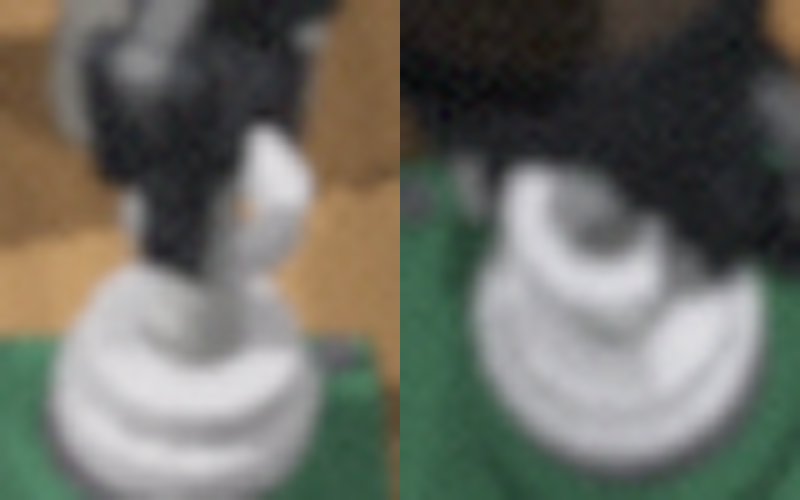

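Call:
{"name": "move_arm", "arguments": {
  "steps": [
    [0.8,-0.0011,-0.0002,0.006,0,0,0],
    [0.8,0,0,0.004,0,0,0],
    [0.8,0,0,0.002,0,0,0],
    [0.8,0,0,0,0,0,0]
  ]
}}

```text
clock: 33.48
tool_pos: [0.6592, 0.0578, 0.1173]
tool_rot: [3.033, -0.817, -0.001]
ft_force: [-0.7, 0.3, 0.0]
finger_gap: 0.0368
```

```bash
python3 -c "
from h import *
corr((.6595,.058,.12))"
```

```text
t 33.48 pos [659.2  57.8 117.3] heading x -0.526 gap 36.8 F [-0.7  0.3  0. ] M [ 0.05 -0.02 -0.01]
shift mm [ 0.1 -0.3 -2.7] turn deg [0.01 0.04 0.  ]
```

Call:
{"name": "move_arm", "arguments": {
  "steps": [
    [0.8,0,0,0.002,0,0,0],
    [0.8,0,0,0.002,0,0,0],
    [0.8,0,0,0.002,0,0,0]
  ]
}}

```text
clock: 33.85
tool_pos: [0.6593, 0.0579, 0.1115]
tool_rot: [-3.033, 0.817, 0.0]
ft_force: [0.5, 0.3, -1.1]
finger_gap: 0.0374
```

```bash
python3 -c "
from h import *
corr((.6595,.058,.12))"
```

```text
t 33.85 pos [659.3  57.9 111.5] heading x -0.526 gap 37.4 F [ 0.5  0.3 -1.1] M [0.03 0.01 0.01]
shift mm [ 0.1 -0.2 -8.5] turn deg [-0.02  0.02 -0.  ]
```

Call:
{"name": "move_arm", "arguments": {
  "steps": [
    [0.8,0,0,0.002,0,0,0],
    [0.8,0,0,0.002,0,0,0],
    [0.8,0,0,0.002,0,0,0]
  ]
}}

```text
clock: 34.22
tool_pos: [0.6593, 0.0579, 0.1054]
tool_rot: [-3.033, 0.817, 0.001]
ft_force: [0.1, 0.6, -0.6]
finger_gap: 0.0374
```

```bash
python3 -c "
from h import *
corr((.6595,.058,.12))"
```

```text
t 34.23 pos [659.3  57.9 105.4] heading x -0.526 gap 37.4 F [ 0.1  0.6 -0.6] M [ 0.    0.01 -0.02]
shift mm [  0.1  -0.2 -14.6] turn deg [-0.01  0.02 -0.  ]
```

Call:
{"name": "move_arm", "arguments": {
  "steps": [
    [0.8,0,0,0.0015,0,0,0],
    [0.8,0,0,0.0015,0,0,0],
    [0.8,0,0,0.0015,0,0,0]
  ]
}}

```text
clock: 34.6
tool_pos: [0.6599, 0.0579, 0.102]
tool_rot: [-3.033, 0.816, -0.002]
ft_force: [-0.2, 0.6, 5.1]
finger_gap: 0.0374
```

```bash
python3 -c "
from h import *
corr((.6595,.058,.12))"
```

```text
t 34.6 pos [659.9  57.9 102. ] heading x -0.526 gap 37.4 F [-0.2  0.6  5.1] M [-0.03  0.12 -0.01]
shift mm [ -0.4   0.1 -18. ] turn deg [-0.06 -0.06  0.  ]
```

Call:
{"name": "move_arm", "arguments": {
  "steps": [
    [0.8,0,0,0.0015,0,0,0],
    [0.8,0,0,0.0015,0,0,0],
    [0.8,0,0,0.0015,0,0,0]
  ]
}}

```text
clock: 34.98
tool_pos: [0.6595, 0.0579, 0.0964]
tool_rot: [-3.033, 0.817, 0.0]
ft_force: [0.1, -0.5, 1.8]
finger_gap: 0.0374
```

```bash
python3 -c "
from h import *
corr((.6595,.058,.12))"
```

```text
t 34.98 pos [659.5  57.9  96.4] heading x -0.526 gap 37.4 F [ 0.1 -0.5  1.8] M [ 0.   -0.18 -0.04]
shift mm [  0.   -0.1 -23.6] turn deg [-0.03  0.01 -0.  ]
```

Call:
{"name": "move_arm", "arguments": {
  "steps": [
    [0.8,0,0,0.001,0,0,0],
    [0.8,0,0,0.001,0,0,0]
  ]
}}

```text
clock: 35.22
tool_pos: [0.6594, 0.058, 0.0944]
tool_rot: [-3.033, 0.817, 0.0]
ft_force: [-0.4, -0.1, 1.5]
finger_gap: 0.0372
```

Call:
{"name": "move_arm", "arguments": {
  "steps": [
    [0.8,0,0,0.0008,0,0,0],
    [0.8,0,0,0.0005,0,0,0]
  ]
}}

```text
clock: 35.48
tool_pos: [0.6594, 0.058, 0.0935]
tool_rot: [-3.033, 0.817, 0.0]
ft_force: [-0.8, 1.2, 5.1]
finger_gap: 0.0372
```

```bash
python3 -c "
from h import *
corr((.6595,.058,.12))"
```

```text
t 35.48 pos [659.4  58.   93.5] heading x -0.526 gap 37.2 F [-0.8  1.2  5.1] M [ 0.12  0.09 -0.01]
shift mm [  0.   -0.1 -26.5] turn deg [-0.02  0.01 -0.  ]
```

Call:
{"name": "move_arm", "arguments": {
  "steps": [
    [0.8,0,0,0.0006,0,0,0],
    [0.8,0,0,0.0004,0,0,0],
    [0.8,0,0,0,0,0,0]
  ]
}}

```text
clock: 35.85
tool_pos: [0.6595, 0.0579, 0.0932]
tool_rot: [-3.033, 0.817, -0.001]
ft_force: [-1.5, 0.5, 5.9]
finger_gap: 0.0372
```

```bash
python3 -c "
from h import *
corr((.6595,.058,.12))"
```

```text
t 35.85 pos [659.5  57.9  93.2] heading x -0.526 gap 37.2 F [-1.5  0.5  5.9] M [ 0.13  0.3  -0.02]
shift mm [ -0.   -0.1 -26.8] turn deg [-0.03 -0.01  0.  ]
```

Call:
{"name": "move_arm", "arguments": {
  "steps": [
    [0.8,0,0,0.0008,0,0,0],
    [0.8,0,0,0,0,0,0]
  ]
}}

```text
clock: 36.1
tool_pos: [0.6595, 0.0579, 0.0932]
tool_rot: [-3.033, 0.816, -0.001]
ft_force: [-3.6, 1.2, 8.8]
finger_gap: 0.0373
```

Call:
{"name": "move_arm", "arguments": {
  "steps": [
    [0,0,0,0,0,0,0],
    [0,0,0,0,0,0,0],
    [0,0,0,-0.002,0,0,0],
    [0,0,0,-0.02,0,0,0],
    [0,0,0,-0.04,0,0,0],
    [0,0,0,-0.04,0,0,0],
    [0,0,0,-0.04,0,0,0]
  ]
}}

```text
clock: 36.98
tool_pos: [0.6591, 0.0577, 0.2344]
tool_rot: [3.033, -0.817, -0.002]
ft_force: [-0.6, -0.2, -0.5]
finger_gap: 0.0856
```

Call:
{"name": "move_arm", "arguments": {
  "steps": [
    [0,-0.05,0,0,0,0,0],
    [0,-0.05,0,0,0,0,0],
    [0,-0.05,0,0,0,0,0],
    [0,0,0,0,0,0,0],
    [0,0,0,0,0,0,0]
  ]
}}

```text
clock: 37.6
tool_pos: [0.5299, 0.1334, 0.2338]
tool_rot: [-3.033, 0.816, -0.0]
ft_force: [-0.1, -0.3, -0.9]
finger_gap: 0.0853
```

```bash
python3 - <<'E'
from h import *
from plant import camera
corr((.6595,.058,.12))
im=[]
for n in("side","top"):
    c=camera(n); cv2.imwrite(f"pics/end_{n}.png",c["pixels"][:,:,::-1]); u,v=proj(c,(.6593,.058,.09)).astype(int)
    im.append(cv2.resize(c["pixels"][v-25:v+25,u-20:u+20],None,fx=10,fy=10,interpolation=cv2.INTER_CUBIC)[:,:,::-1])
cv2.imwrite("pics/end.png",np.hstack(im))
E
```

```text
t 37.6 pos [529.9 133.4 233.8] heading x -0.526 gap 85.3 F [-0.1 -0.3 -0.9] M [-0.01 -0.01  0.03]
shift mm [149.9   0.2 113.8] turn deg [-0.04 -0.01  0.  ]
```

View pics/end.png

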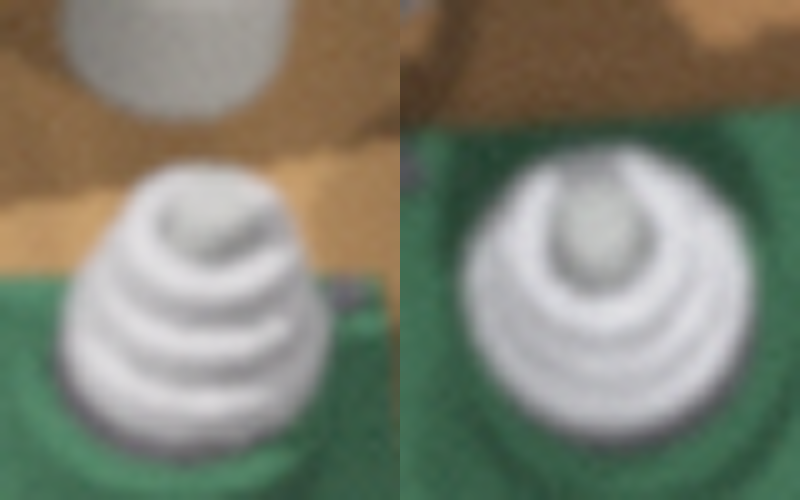

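View pics/end_side.png

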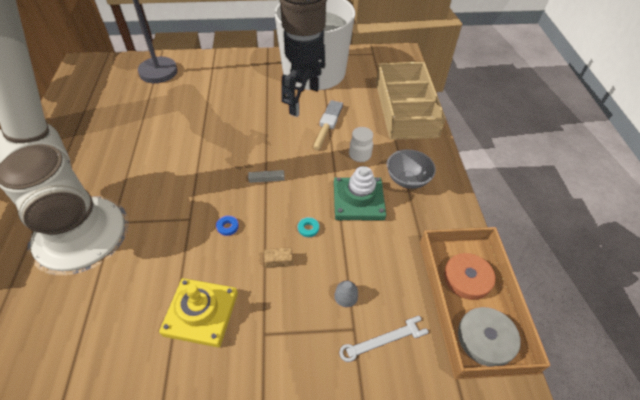

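The three rings are stacked evenly on the green stand at about (362,185) in the side view. The other items and decoys are where they started, and the gripper is clear.

```bash
python3 -c "
from plant import *
print(sign_off())"
```

```text
the job is handed in; nothing more can be done
None
```

All three spacers are on the green stand's arbor, large, then middle, then small, each pressed home. I signed off at about 37.7 s of the 69 s allowed; no verdict was reported.

- **Method:** I gripped each ring twice, 90° apart, to centre it in the jaws. I lowered each in steps of 2 mm or less past the ball rows while reading the wrist force.
- **Seating:** Each ring bottomed out within about 0.1 mm of the height expected from its grasp, at roughly 9–10 N. The highest wrist force I read on the arbor was about 10 N vertical. That excludes the balls' own squeeze, and readings came only at the end of each move.
- **Final pictures:** Both views show three level, evenly stepped rings. The gripper is open and well clear, and the other bench items and decoys look unmoved by eye.
- **What disagreed:**
  - The first arbor position was about 3 mm off, because the camera error differs across the bench. I caught this by looking through the held ring's bore and corrected it before contact.
  - Joint 6 ran into its range limit on the first approach. I turned the wrist back 40° and carried on.

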